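# Shut the falling lid of an insect case softly

## Task

The glazed lid of the insect specimen case stands open, leaning back on its stop. Tip it forward past upright with a fingertip, catch it on your fingers from below as it falls towards you, and lower it gently until it is fully shut, without letting it drop the last part of the way. Do not pinch the lid or force it, and leave the things around the case where they are.

Things in the scene. Friction and masses are not known exactly. Their poses are not given: they have to be found in the camera images.
- case: White open-topped specimen case with pinned insects, fixed to the bench: 140 mm along its x, 240 mm along its y, 70 mm high, walls 8 mm. Origin at the centre of its underside, z up. Its -x side faces roughly to the robot; the lid's hinge is along the top of its +x side.
- hinge (a point): Fixed point on the hinge axis, mid-length, at the case's far (+x) top edge, 70 mm up; axes as the case's, hinge axis = y. Only gravity and a thickly greased hinge (0.33 N m s/rad, hardly any dry friction) move the lid: past upright it falls shut, slowly at first (about 1.5 s for its lean to grow from 0.1 to 0.25 rad, 2.5 s more to shut), landing at about 0.9 rad/s; under 0.5 is soft.
- lid (a joint): Lid angle, rad: 0 = shut (level), pi/2 = upright, 1.70 = leaning back on its stop (the start); before upright it falls back on the stop. The lid, about 0.4 kg and 240 mm wide, is a brown wooden frame 10 mm thick with a clear pane; its underside plane passes through the hinge axis. The frame reaches 140 mm from the hinge; a pull tab carries on from its free side.
- tab (a point): Middle of the pull tab's free edge, at mid-thickness, 170 mm from the hinge axis, 5 mm above the lid's underside plane. The tab is 8 mm thick, 100 mm wide; with the lid shut it juts 30 mm beyond the case's front (-x) wall, so it can be supported from below all the way down; that takes about 2 N. Axes are the lid's: x from tab to hinge, z out of its upper face.
- jar: Amber specimen jar with a white cap, 48 mm across and 75 mm high, loose, beside the case. Origin at the centre of its underside. Bystander.
- slide_box: Small cardboard box 85 x 50 x 32 mm, loose, beside the case. Origin at the centre of its underside. Bystander.
- marking_cage: Grey plastic ring 50 mm across, 38 mm inside, 30 mm high, loose, beside the case. Origin at the centre of its underside. Bystander.

How it is judged:
By the outcome, as a careful person would: the job done as asked, in the order asked, and still so for the second after the job is handed in, with the robot touching nothing.
It also fails if it takes over 48 s, if anything falls off the work surface, if the arm or the gripper's body presses on something with over 40 N, if the wrist force passes 120 N, or if a joint passes its speed limit or range.

## Robot

A 6-joint arm with a two-finger parallel gripper is mounted at the origin on the work surface. World frame = base frame: x ahead of the robot, y to its left, z up, the work surface at z = 0. Lengths are in m, angles in degrees, forces in N, time in s.
With the tool pointing down it reaches from about 0.35 to 0.875 m from the base axis. Payload 4.2 kg.
Tool frame: the origin (TCP) lies at the centre of the arm's flange, where the gripper is bolted on; the fingertips stand 173 mm ahead of it and the grasp point (between the pads) lies 155 mm ahead of it; z points along the fingers, y is the direction in which the jaws open and shut (so a half turn about z gives the same grasp; the last joint's range is limited). The gripper opens to 85 mm and grips with 20 to 120 N. Pads are 22 mm wide; open, the fingers measure 114 mm over their backs; the gripper's body (76 mm by 85 mm) begins 54 mm behind the grasp point. The pads swing forward as they close: fully open they stand 13 mm farther back than shut.
Start: joints at [-50.902, 22.042, 0.453, 0, -68.411, -14.817], TCP at [0.257, -0.57, 0.405] pointing down, gripper open.
Joint ranges: [-179.83, 179.83], [-69.29, 118.12], [-61.27, 80.66], [-181.25, 117.63], [-171.15, -9.14], [-177.46, 177.46]. Speed limits (degrees/s): [159.86, 159.86, 180, 180, 180, 180].

## Interface

Orientations are given as [roll, pitch, yaw] about the fixed x, y, z axes, in that order (R = Rz(yaw) Ry(pitch) Rx(roll)).
In Python, from workcell import observe, snapshot, camera_info, close_job gives the robot as it stands.
- The arm moves only by the tool drive_tool, never from a script. Its argument "steps" is a list of rows, each an object of numbers: "dx", "dy", "dz": the shift along the tool's x, y, z in m; "spin": the turn about the tool's z in degrees; "gripper": the finger opening in m, from 0 to 0.0854. A call has 1 to 8 rows; each row is the pose to reach, as a shift and turn from the pose measured when the call began, along the tool's axes at that moment; what a row does not reach only later rows make up. A row lasts 1/10 s, in which the tool goes at most 50 mm and 8.59 degrees, less where a joint would pass 70% of its speed; a pose out of reach is approached as far as the arm can. A call with a gripper value outside its range is refused whole. The fingers move at their own pace and stop on an object; "squeeze" is the grip in N (left out, the last holds). Time passes only in rows, so rows that repeat a pose let the fingers close. It gives the time, the measured TCP pose, the force and the opening at its end, in the units of the state.
- observe(): the state, without advancing time (a new reading comes with each control period).
- snapshot(name): name is "scene" or "top" or "wrist"; returns the picture (384x512x3 uint8, blue, green, red); there is no depth.
- camera_info(name): a dict with "mtx" (3x3 intrinsics, pixels), "position" and "orientation" of the camera in the world. Camera axes: x right, y down, z forward; pixel columns grow to the right and rows downward; lengths in m; the calibration is good to about 2 mm. A picture is of the moment at which its call begins: read the wrist's pose just before it. camera_info takes no time and is no camera call; for the wrist camera it gives the pose at the moment of the call.
- close_job(): hands the job in, once; it reports no verdict.
The state is a dict: "clock": time; "joints": joint angles; "qd": joint speeds; "effort": joint torques, N m; "eef_pos": TCP position; "orientation": TCP orientation; "wrist_force": force on the tool from outside, world axes, zero at the start; "moment": the same for the moment, N m; "grip_width": opening from 0.0 (shut) to 1.0 (fully open).
Only numpy, scipy, OpenCV 4.12 (cv2) and the standard library are available. Lean on these libraries where they do the work, as an engineer would, in place of code of your own. Each camera call takes 0.05 s, during which the arm holds its last target. There are 200 camera calls.

## Working session

There is one attempt and no reset: what is moved stays moved. The work goes in short steps, Python scripts to look and compute and a tool call to move; the robot and the scene stay as the last step left them, time stands still between calls to the robot, and variables do not carry over. Pictures are saved under pics/ and viewed, about 8 in all and at most 12, crops included, and the job is handed in when it is done.

Besides the shell and the picture viewer there is one more tool, called after "Call:" by a JSON object that holds its "api" and its "payload". drive_tool: Moves the arm, as the interface text tells. Its arguments: {"type":"object","properties":{"steps":{"type":"array"},"squeeze":{"type":"number"}},"required":["steps"]}

```bash
mkdir -p pics; python3 - <<'E'
from workcell import *
import cv2,numpy as np
o=observe();print(o)
for n in("scene","top"):
    cv2.imwrite(f"pics/{n}0.png",snapshot(n));c=camera_info(n);print(n,c)
print(camera_info("wrist"))
a=cv2.imread("pics/scene0.png");b=cv2.imread("pics/top0.png")
E
```

```text
{'clock': 0.0, 'joints': array([-5.09013761e+01,  2.20903247e+01,  3.77972988e-01, -2.88610985e-02,
       -6.84137967e+01, -1.48164226e+01]), 'qd': array([-0.00172316,  0.0365613 , -0.08136435, -0.03845349,  0.06300473,
       -0.01866558]), 'effort': array([ 3.52116958e-04, -3.92287910e+01,  1.88402420e+01,  4.18617949e+00,
       -4.55171263e-03,  1.26217884e-05]), 'eef_pos': array([ 0.2569549 , -0.56949258,  0.40361377]), 'orientation': array([ 1.79871187e+02, -6.33769024e-03, -1.55728439e+02]), 'wrist_force': array([-0.24048317, -0.12584446,  0.11755519]), 'moment': array([ 0.01878402,  0.04846921, -0.0061205 ]), 'grip_width': 0.9988558464992567}
scene {'mtx': array([[432.48386393,   0.        , 251.9437353 ],
       [  0.        , 432.48386393, 193.39602509],
       [  0.        ,   0.        ,   1.        ]]), 'position': array([1.41609844, 0.13810673, 0.79093176]), 'orientation': array([-1.30986564e+02, -1.24654131e-01,  9.47761157e+01])}
top {'mtx': array([[430.85411374,   0.        , 260.14590676],
       [  0.        , 430.85411374, 192.28795286],
       [  0.        ,   0.        ,   1.        ]]), 'position': array([0.46460864, 0.07295743, 0.98367339]), 'orientation': array([-170.74052207,   -0.35949749,  -90.00644197])}
{'mtx': array([[273.67931638,   0.        , 256.90771038],
       [  0.        , 273.67931638, 195.24361446],
       [  0.        ,   0.        ,   1.        ]]), 'position': array([ 0.19645929, -0.59686277,  0.37224006]), 'orientation': array([ 1.64744195e+02, -1.03378299e-01,  1.14296228e+02])}
```

View pics/scene0.png

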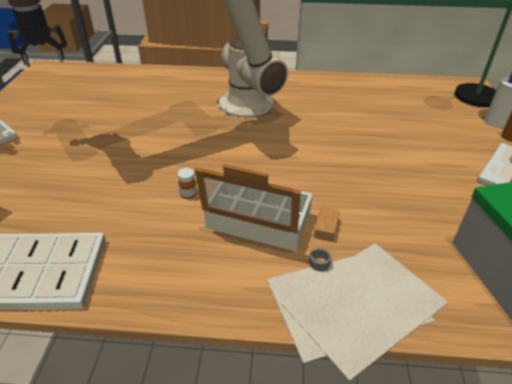

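View pics/top0.png

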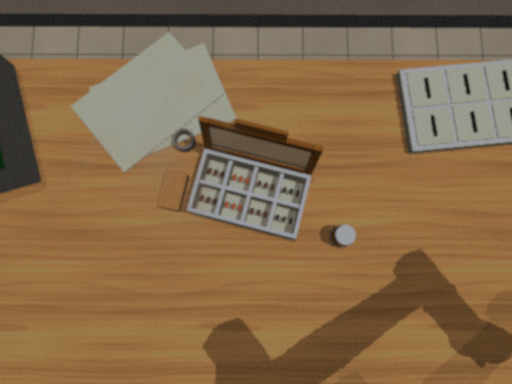

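The scene view shows the case at (255,215) with its lid up, the tab top at (245,175), the jar at (187,183), the slide box at (327,223) and the ring at (320,260). In the top view the case rim corners are near (188,211), (297,237), (310,180) and (203,150). The lid frame is at (203,120)–(320,165), the box at (173,190), the ring at (183,140) and the jar at (344,235). I'll enlarge both to read the points properly.

```bash
python3 - <<'E'
import cv2,numpy as np
a=cv2.imread("pics/scene0.png");b=cv2.imread("pics/top0.png")
A=cv2.resize(a[155:275,165:345],None,fx=4,fy=4,interpolation=cv2.INTER_CUBIC)
B=cv2.resize(b[110:250,150:365],None,fx=3.7,fy=3.7,interpolation=cv2.INTER_CUBIC)
cv2.imwrite("pics/sc.png",A);cv2.imwrite("pics/tc.png",B);print(A.shape,B.shape)
E
```

```text
(480, 720, 3) (518, 796, 3)
```

View pics/sc.png

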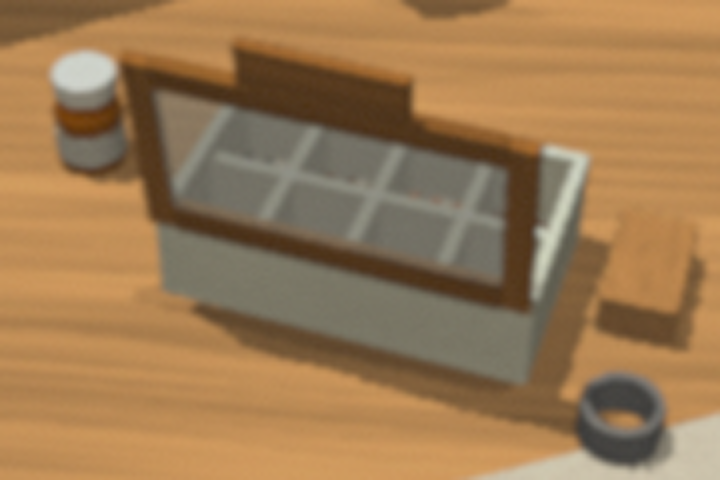

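View pics/tc.png

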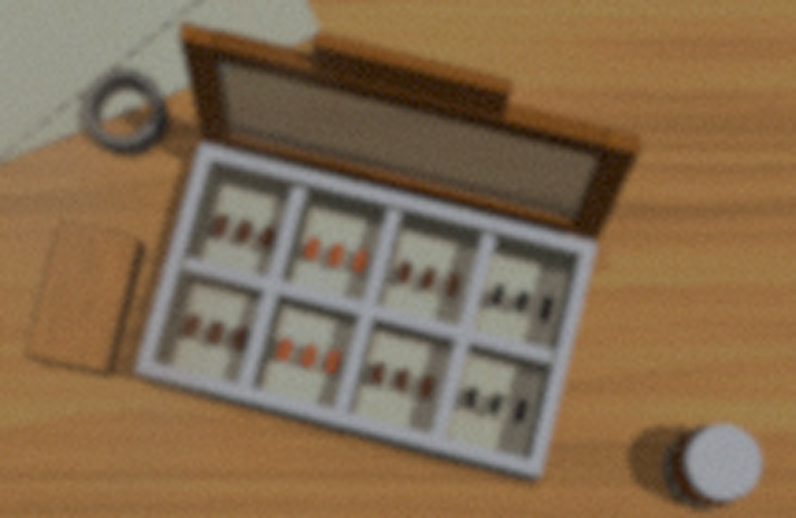

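The scene crop shows the tab's free edge from (236,43) to (412,79), the far frame corners at (122,55) and (540,150), and the case's far bottom corners at (165,290) and (525,382). In the top crop the rim corners are at (137,375), (540,472), (595,240) and (203,143), and the tab edge runs from (317,38) to (510,84). Next I'll turn these into positions.

```bash
cat > h.py <<'E'
import numpy as np, cv2, itertools
from scipy.spatial.transform import Rotation as R
from workcell import *
def ray(n,p):
    c=camera_info(n);d=np.linalg.inv(c["mtx"])@[p[0],p[1],1]
    return c["position"],R.from_euler("xyz",c["orientation"],degrees=True).as_matrix()@d
def plane(n,p,z):
    o,d=ray(n,p);return o+d*(z-o[2])/d[2]
def tri(p,q,n="scene",m="top"):
    o,d=ray(n,p);a,b=ray(m,q);s=np.linalg.lstsq(np.c_[d,-b],a-o,rcond=None)[0]
    x,y=o+d*s[0],a+b*s[1];return (x+y)/2,np.linalg.norm(x-y)
sc=lambda u,v:((u+.5)/4-.5+165,(v+.5)/4-.5+155)
tc=lambda u,v:((u+.5)/3.7-.5+150,(v+.5)/3.7-.5+110)
E
python3 - <<'E'
from h import *
np.set_printoptions(precision=4,suppress=True)
rim=dict(FL=(137,375),FR=(540,472),BR=(595,240),BL=(203,143))
P={k:plane("top",tc(*v),.07) for k,v in rim.items()}
for k,v in P.items():print(k,v)
print("w",np.linalg.norm(P['FL']-P['FR']),np.linalg.norm(P['BL']-P['BR']),"d",np.linalg.norm(P['FL']-P['BL']),np.linalg.norm(P['FR']-P['BR']))
c=sum(P.values())/4
ax=(P['BL']+P['BR']-P['FL']-P['FR']);ay=(P['FL']+P['BL']-P['FR']-P['BR'])
y1=np.arctan2(ax[1],ax[0]);y2=np.arctan2(-ay[0],ay[1]);print("centre",c,"yaw",np.degrees([y1,y2]))
# tab: scene left = top ? scene looks toward robot: scene left = -y = top right
print("tab R",tri(sc(236,43),tc(510,84)),"tab L",tri(sc(412,79),tc(317,38)))
print("lid R",tri(sc(122,55),tc(636,145)),"lid L",tri(sc(540,150),tc(184,28)))
for p in[(165,290),(525,382)]:print("base far",plane("scene",sc(*p),0))
print("far BL rim tri? jar",plane("top",tc(722,462),.075),"box",plane("top",tc(85,295),.032),"ring",plane("top",tc(125,110),.03))
E
```

```text
FL [0.573  0.2238 0.07  ]
FR [ 0.5174 -0.0077  0.07  ]
BR [ 0.6527 -0.0417  0.07  ]
BL [0.7108 0.1887 0.07  ]
w 0.23809953943149592 0.23759192865239545 d 0.14216025299201954 0.13945172973118714
centre [0.6135 0.0908 0.07  ] yaw [-14.2134 -13.8314]
tab R (array([0.6956, 0.0191, 0.2367]), np.float64(3.219610680424992e-05)) tab L (array([0.7186, 0.1132, 0.2371]), np.float64(0.00034523402457608626))
lid R (array([ 0.6734, -0.0472,  0.207 ]), np.float64(0.0022958094236943285)) lid L (array([0.7339, 0.1817, 0.2072]), np.float64(0.0009508401814787446))
base far [ 0.65   -0.0424  0.    ]
base far [0.7086 0.1875 0.    ]
far BL rim tri? jar [ 0.5228 -0.111   0.075 ] box [0.6262 0.2628 0.032 ] ring [0.7425 0.2423 0.03  ]
```

The measurements agree: the rim is 238 x 141 mm, the yaw is -14.0°, the hinge is at (0.681, 0.074) and the tab middle is at (0.707, 0.066, 0.237), which matches 1.70 rad. The tool points straight down and the rows can't tilt it. I'll check in free space, away from everything, how the arm behaves at the edge of its reach.

Call:
{"api": "drive_tool", "payload": {"steps": [{"dy": -0.05,"gripper": 0},{"dy": -0.1,"gripper": 0},{"dy": -0.15,"gripper": 0},{"dy": -0.2,"gripper": 0},{"dy": -0.25,"gripper": 0},{"dy": -0.3,"gripper": 0},{"dy": -0.35,"gripper": 0},{"dy": -0.4,"gripper": 0}]}}

```text
validation failed for argument at $.st...
```

Call:
{"api": "drive_tool", "payload": {"steps": [{"dx": 0.0,"dy": -0.05,"dz": 0.0,"spin": 0.0,"gripper": 0.0},{"dx": 0.0,"dy": -0.1,"dz": 0.0,"spin": 0.0,"gripper": 0.0},{"dx": 0.0,"dy": -0.15,"dz": 0.0,"spin": 0.0,"gripper": 0.0},{"dx": 0.0,"dy": -0.2,"dz": 0.0,"spin": 0.0,"gripper": 0.0},{"dx": 0.0,"dy": -0.25,"dz": 0.0,"spin": 0.0,"gripper": 0.0},{"dx": 0.0,"dy": -0.3,"dz": 0.0,"spin": 0.0,"gripper": 0.0},{"dx": 0.0,"dy": -0.35,"dz": 0.0,"spin": 0.0,"gripper": 0.0},{"dx": 0.0,"dy": -0.4,"dz": 0.0,"spin": 0.0,"gripper": 0.0}]}}

```text
clock: 0.9
eef_pos: [0.3855, -0.8536, 0.3827]
orientation: [-178.9, -0.2, -155.8]
wrist_force: [-4.4, 16.0, 10.4]
grip_width: 0.001
```

Call:
{"api": "drive_tool", "payload": {"steps": [{"dx": 0.0,"dy": -0.4,"dz": 0.0,"spin": 0.0,"gripper": 0.0},{"dx": 0.0,"dy": -0.8,"dz": 0.0,"spin": 0.0,"gripper": 0.0},{"dx": 0.0,"dy": -0.8,"dz": 0.0,"spin": 0.0,"gripper": 0.0},{"dx": 0.0,"dy": -0.8,"dz": 0.0,"spin": 0.0,"gripper": 0.0},{"dx": 0.0,"dy": -0.8,"dz": 0.0,"spin": 0.0,"gripper": 0.0},{"dx": 0.0,"dy": -0.8,"dz": 0.0,"spin": 0.0,"gripper": 0.0}]}}

```text
clock: 1.5
eef_pos: [0.3967, -0.8754, 0.3228]
orientation: [-177.0, -0.3, -155.8]
wrist_force: [-0.4, 0.5, 0.3]
grip_width: 0.002
```

At the edge of reach the arm yields a little in tilt: about 3° outward in 1.5 s, and the tilt stays. A tilted tool could carry the tab truly from below, so I'll move to the case's azimuth (-14°), line the tool up with the case and build up tilt there, in clear space.

Call:
{"api": "drive_tool", "payload": {"steps": [{"dx": -0.041,"dy": 0.027,"dz": -0.002,"spin": 2.4,"gripper": 0.0},{"dx": -0.083,"dy": 0.055,"dz": -0.004,"spin": 4.8,"gripper": 0.0},{"dx": -0.124,"dy": 0.082,"dz": -0.006,"spin": 7.2,"gripper": 0.0},{"dx": -0.165,"dy": 0.11,"dz": -0.01,"spin": 9.6,"gripper": 0.0},{"dx": -0.207,"dy": 0.137,"dz": -0.015,"spin": 12.0,"gripper": 0.0},{"dx": -0.248,"dy": 0.164,"dz": -0.02,"spin": 14.4,"gripper": 0.0},{"dx": -0.289,"dy": 0.192,"dz": -0.025,"spin": 16.8,"gripper": 0.0},{"dx": -0.33,"dy": 0.219,"dz": -0.03,"spin": 19.2,"gripper": 0.0}]}}

```text
clock: 2.3
eef_pos: [0.5992, -0.551, 0.3397]
orientation: [-177.0, 0.8, -175.0]
wrist_force: [-0.6, 0.3, 0.1]
grip_width: -0.002
```

Call:
{"api": "drive_tool", "payload": {"steps": [{"dx": -0.031,"dy": 0.039,"dz": -0.002,"spin": 2.4,"gripper": 0.0},{"dx": -0.062,"dy": 0.078,"dz": -0.004,"spin": 4.8,"gripper": 0.0},{"dx": -0.092,"dy": 0.117,"dz": -0.006,"spin": 7.2,"gripper": 0.0},{"dx": -0.123,"dy": 0.156,"dz": -0.01,"spin": 9.6,"gripper": 0.0},{"dx": -0.154,"dy": 0.195,"dz": -0.015,"spin": 12.0,"gripper": 0.0},{"dx": -0.185,"dy": 0.234,"dz": -0.02,"spin": 14.4,"gripper": 0.0},{"dx": -0.215,"dy": 0.273,"dz": -0.025,"spin": 16.8,"gripper": 0.0},{"dx": -0.25,"dy": 0.326,"dz": -0.03,"spin": 19.2,"gripper": 0.0}]}}

```text
clock: 3.1
eef_pos: [0.8137, -0.2143, 0.3567]
orientation: [-177.4, 1.9, 165.7]
wrist_force: [0.4, 0.1, 0.6]
grip_width: 0.003
```

Call:
{"api": "drive_tool", "payload": {"steps": [{"dx": -0.8,"dy": 0.0,"dz": -0.2,"spin": 0.0,"gripper": 0.0},{"dx": -0.8,"dy": 0.0,"dz": -0.2,"spin": 0.0,"gripper": 0.0},{"dx": -0.8,"dy": 0.0,"dz": -0.2,"spin": 0.0,"gripper": 0.0},{"dx": -0.8,"dy": 0.0,"dz": -0.2,"spin": 0.0,"gripper": 0.0},{"dx": -0.8,"dy": 0.0,"dz": -0.2,"spin": 0.0,"gripper": 0.0},{"dx": -0.8,"dy": 0.0,"dz": -0.2,"spin": 0.0,"gripper": 0.0},{"dx": -0.8,"dy": 0.0,"dz": -0.2,"spin": 0.0,"gripper": 0.0},{"dx": -0.8,"dy": 0.0,"dz": -0.2,"spin": 0.0,"gripper": 0.0}]}}

```text
clock: 3.9
eef_pos: [0.9153, -0.2355, 0.3801]
orientation: [-177.3, 4.1, 165.8]
wrist_force: [-0.6, 0.2, -0.1]
grip_width: 0.002
```

```bash
python3 -c "
from workcell import *
o=observe();print(o['joints'].round(2),o['qd'].round(2))"
```

```text
[  -4.27   66.14   80.65    3.41 -100.92  -99.3 ] [ 0.33  0.87 -0.03 -0.28  0.77 -0.33]
```

The tilt seems to be gained per call, because each call starts from the pose measured then. Several short calls should therefore tilt the tool faster.

Call:
{"api": "drive_tool", "payload": {"steps": [{"dx": -0.8,"dy": 0.0,"dz": -0.2,"spin": 0.0,"gripper": 0.0},{"dx": -0.8,"dy": 0.0,"dz": -0.2,"spin": 0.0,"gripper": 0.0}]}}

```text
clock: 4.1
eef_pos: [0.9203, -0.2352, 0.3808]
orientation: [-177.2, 6.3, 165.9]
wrist_force: [-0.5, -0.6, 0.6]
grip_width: 0.001
```

Call:
{"api": "drive_tool", "payload": {"steps": [{"dx": -0.8,"dy": 0.0,"dz": -0.2,"spin": 0.0,"gripper": 0.0},{"dx": -0.8,"dy": 0.0,"dz": -0.2,"spin": 0.0,"gripper": 0.0}]}}

```text
clock: 4.3
eef_pos: [0.9242, -0.2345, 0.384]
orientation: [-177.1, 8.4, 166.0]
wrist_force: [0.2, -0.4, 0.3]
grip_width: 0.001
```

Call:
{"api": "drive_tool", "payload": {"steps": [{"dx": -0.8,"dy": 0.0,"dz": -0.2,"spin": 0.0,"gripper": 0.0}]}}

```text
clock: 4.4
eef_pos: [0.9275, -0.2344, 0.3875]
orientation: [-177.0, 10.2, 166.0]
wrist_force: [0.1, -0.7, -0.7]
grip_width: -0.0
```

Call:
{"api": "drive_tool", "payload": {"steps": [{"dx": -0.8,"dy": 0.0,"dz": -0.2,"spin": 0.0,"gripper": 0.0}]}}

```text
clock: 4.5
eef_pos: [0.9302, -0.2342, 0.3926]
orientation: [-176.9, 12.2, 166.1]
wrist_force: [0.0, 0.1, -0.4]
grip_width: 0.002
```

Each one-row call adds about 2°. I'll go on to roughly 38° in one batch.

Call:
{"api": "drive_tool", "payload": {"steps": [{"dx": -0.8,"dy": 0.0,"dz": -0.1,"spin": 0.0,"gripper": 0.0}]}}

```text
clock: 4.6
eef_pos: [0.9343, -0.2345, 0.3948]
orientation: [-176.8, 14.2, 166.2]
wrist_force: [-0.3, -0.1, -0.1]
grip_width: -0.001
```

Call:
{"api": "drive_tool", "payload": {"steps": [{"dx": -0.8,"dy": 0.0,"dz": -0.1,"spin": 0.0,"gripper": 0.0}]}}

```text
clock: 4.7
eef_pos: [0.9384, -0.2347, 0.3964]
orientation: [-176.7, 16.2, 166.4]
wrist_force: [-0.2, 0.3, 0.3]
grip_width: 0.004
```

Call:
{"api": "drive_tool", "payload": {"steps": [{"dx": -0.8,"dy": 0.0,"dz": -0.1,"spin": 0.0,"gripper": 0.0}]}}

```text
clock: 4.8
eef_pos: [0.9418, -0.2348, 0.4001]
orientation: [-176.5, 18.2, 166.5]
wrist_force: [-0.6, -0.0, 0.2]
grip_width: 0.001
```

Call:
{"api": "drive_tool", "payload": {"steps": [{"dx": -0.8,"dy": 0.0,"dz": 0.0,"spin": 0.0,"gripper": 0.0}]}}

```text
clock: 4.9
eef_pos: [0.9463, -0.2354, 0.4008]
orientation: [-176.4, 20.2, 166.6]
wrist_force: [-0.3, 1.6, -1.0]
grip_width: -0.001
```

Call:
{"api": "drive_tool", "payload": {"steps": [{"dx": -0.8,"dy": 0.0,"dz": 0.0,"spin": 0.0,"gripper": 0.0}]}}

```text
clock: 5.0
eef_pos: [0.951, -0.2359, 0.4011]
orientation: [-176.2, 22.2, 166.7]
wrist_force: [-0.1, -1.3, -0.9]
grip_width: 0.003
```

Call:
{"api": "drive_tool", "payload": {"steps": [{"dx": -0.8,"dy": 0.0,"dz": 0.0,"spin": 0.0,"gripper": 0.0}]}}

```text
clock: 5.1
eef_pos: [0.9548, -0.2362, 0.4034]
orientation: [-176.1, 24.1, 166.8]
wrist_force: [0.6, -0.6, -0.8]
grip_width: 0.002
```

Call:
{"api": "drive_tool", "payload": {"steps": [{"dx": -0.8,"dy": 0.0,"dz": 0.0,"spin": 0.0,"gripper": 0.0}]}}

```text
clock: 5.2
eef_pos: [0.9581, -0.2363, 0.4072]
orientation: [-176.0, 26.1, 167.0]
wrist_force: [0.6, 0.3, -0.4]
grip_width: 0.0
```

Call:
{"api": "drive_tool", "payload": {"steps": [{"dx": -0.8,"dy": 0.0,"dz": 0.0,"spin": 0.0,"gripper": 0.0}]}}

```text
clock: 5.3
eef_pos: [0.9608, -0.2361, 0.4124]
orientation: [-175.8, 28.0, 167.1]
wrist_force: [-0.2, -0.9, 0.1]
grip_width: 0.002
```

Call:
{"api": "drive_tool", "payload": {"steps": [{"dx": -0.8,"dy": 0.0,"dz": 0.0,"spin": 0.0,"gripper": 0.0}]}}

```text
clock: 5.4
eef_pos: [0.9631, -0.2358, 0.4188]
orientation: [-175.6, 30.0, 167.3]
wrist_force: [-0.7, 0.9, 0.7]
grip_width: -0.003
```

Call:
{"api": "drive_tool", "payload": {"steps": [{"dx": -0.8,"dy": 0.0,"dz": 0.1,"spin": 0.0,"gripper": 0.0}]}}

```text
clock: 5.5
eef_pos: [0.9666, -0.2361, 0.4222]
orientation: [-175.4, 32.0, 167.4]
wrist_force: [-0.4, 0.1, 0.2]
grip_width: -0.001
```

Call:
{"api": "drive_tool", "payload": {"steps": [{"dx": -0.8,"dy": 0.0,"dz": 0.1,"spin": 0.0,"gripper": 0.0}]}}

```text
clock: 5.6
eef_pos: [0.9702, -0.2364, 0.4249]
orientation: [-175.2, 34.0, 167.6]
wrist_force: [0.1, -0.7, 0.1]
grip_width: -0.001
```

Call:
{"api": "drive_tool", "payload": {"steps": [{"dx": -0.8,"dy": 0.0,"dz": 0.1,"spin": 0.0,"gripper": 0.0}]}}

```text
clock: 5.7
eef_pos: [0.973, -0.2364, 0.4295]
orientation: [-175.0, 36.0, 167.8]
wrist_force: [-0.5, 0.2, -0.2]
grip_width: 0.003
```

Call:
{"api": "drive_tool", "payload": {"steps": [{"dx": -0.8,"dy": 0.0,"dz": 0.1,"spin": 0.0,"gripper": 0.0}]}}

```text
clock: 5.8
eef_pos: [0.9752, -0.2361, 0.4355]
orientation: [-174.8, 37.9, 168.0]
wrist_force: [0.1, -0.0, -0.5]
grip_width: 0.003
```

Call:
{"api": "drive_tool", "payload": {"steps": [{"dx": -0.8,"dy": 0.0,"dz": 0.2,"spin": 0.0,"gripper": 0.0}]}}

```text
clock: 5.9
eef_pos: [0.9785, -0.2366, 0.4388]
orientation: [-174.6, 39.9, 168.2]
wrist_force: [-1.1, 0.9, 0.8]
grip_width: 0.001
```

Call:
{"api": "drive_tool", "payload": {"steps": [{"dx": -0.8,"dy": 0.0,"dz": 0.2,"spin": 0.0,"gripper": 0.0}]}}

```text
clock: 6.0
eef_pos: [0.9819, -0.2369, 0.4413]
orientation: [-174.3, 41.8, 168.4]
wrist_force: [0.3, -0.6, 0.1]
grip_width: 0.002
```

The tool is now tilted about 42°. I'll write a helper in case coordinates (u along the case x from the hinge, v along the hinge, z up). I'll also use the recorded joints to check that the final pose under the tab is within the joint ranges.

```bash
cat >> h.py <<'E'
H=np.array([.6814,.0739,0.]);ps=np.radians(-14.0)
C=np.array([[np.cos(ps),np.sin(ps),0],[-np.sin(ps),np.cos(ps),0],[0,0,1]]) # world->case
def st():
    o=observe();M=R.from_euler("xyz",o["orientation"],degrees=True).as_matrix()
    return o,M,C@(o["eef_pos"]+.173*M[:,2]-H)
def to(*tips):  # tool-frame shifts from the present pose to the tip points (u,v,z)
    o,M,t=st();return np.array([M.T@C.T@(np.array(p)-t) for p in tips]).round(4)
E
python3 - <<'E'
from h import *
np.set_printoptions(precision=3,suppress=True)
o,M,t=st();print("tip uvz",t);print("tool axes in case frame (cols)\n",C@M);print(o["joints"])
e=C@M; print("spin to level y",np.degrees(np.arctan2(-e[2,1],-e[2,0])), )
D=[([22.09,.378,-68.414],.6249,.4036),([66.14,80.65,-100.92],np.hypot(.9153,.2355),.3801),(o["joints"][[1,2,4]],np.hypot(*o["eef_pos"][:2]),o["eef_pos"][2])]
A=[];b=[]
for (j2,j3,j5),r,z in D:
    a=np.radians(j2);B=np.radians(j2-j3);d=np.radians(j2-j3-j5)
    A+=[[np.sin(a),np.cos(B),np.cos(d),1,0],[np.cos(a),-np.sin(B),-np.sin(d),0,1]];b+=[r,z]
s=np.linalg.lstsq(np.array(A),np.array(b),rcond=None)[0];print("L1 L2 d r0 z0",s,"res",np.array(A)@s-b)
from scipy.optimize import fsolve
def ik(r,z,dep):
    d=np.radians(dep);f=lambda q:[s[0]*np.sin(q[0])+s[1]*np.cos(q[1])+s[2]*np.cos(d)+s[3]-r,s[0]*np.cos(q[0])-s[1]*np.sin(q[1])-s[2]*np.sin(d)+s[4]-z]
    q=fsolve(f,[.2,.4]);a,B=np.degrees(q);return a,a-B,B-dep,np.abs(f(q)).max()
tz=C@M[:,2]
for tip in[(.1,0,.3),(.066,0,.2315),(0,0,.235),(-.09,0,.22),(-.168,0,.053)]:
    w=H+C.T@(np.array(tip)-.173*tz);print(tip,"j2 j3 j5",np.round(ik(np.hypot(*w[:2]),w[2],np.degrees(np.arcsin(-tz[2]))),2), w)
E
```

```text
tip uvz [ 0.482 -0.241  0.313]
tool axes in case frame (cols)
 [[-0.745  0.023  0.667]
 [-0.032  0.997 -0.07 ]
 [-0.667 -0.074 -0.742]]
[  -3.293   65.786   80.655   12.346  -64.514 -101.655]
spin to level y 6.2955969672983505
L1 L2 d r0 z0 [0.539 0.436 0.131 0.018 0.196] res [-0.    -0.    -0.005  0.012  0.005 -0.012]
(0.1, 0, 0.3) j2 j3 j5 [ 18.81  -5.73 -23.35   0.  ] [0.669 0.089 0.428]
(0.066, 0, 0.2315) j2 j3 j5 [ 19.5  -15.09 -13.3    0.  ] [0.636 0.098 0.36 ]
(0, 0, 0.235) j2 j3 j5 [ 13.75 -22.77 -11.37   0.  ] [0.572 0.114 0.363]
(-0.09, 0, 0.22) j2 j3 j5 [  7.36 -33.55  -6.98   0.  ] [0.485 0.135 0.348]
(-0.168, 0, 0.053) j2 j3 j5 [ 22.28 -50.67  25.07   0.  ] [0.409 0.154 0.181]
```

In the planar model the 42° tilt would break the j5 limit at the final pose. But j1 against the TCP azimuth shows a sideways shoulder offset of about 0.16 m, so the wrist will actually bend sideways. I'll fit a small full model and check the planned path against the joint ranges.

```bash
cat >> h.py <<'E'
from scipy.optimize import least_squares
DATA=[([-50.901,22.09,.378,-.029,-68.414,-14.816],[.25695,-.56949,.40361]),([-4.27,66.14,80.65,3.41,-100.92,-99.3],[.9153,-.2355,.3801]),([-3.293,65.786,80.655,12.346,-64.514,-101.655],[.9819,-.2369,.4413])]
LO=np.array([-179.83,-69.29,-61.27,-181.25,-171.15,-177.46]);HI=np.array([179.83,118.12,80.66,117.63,-9.14,177.46])
def fr(q,s4=-1,s6=-1):
    E=lambda a,t:R.from_euler(a,t,degrees=True)
    return E("z",q[0])*E("y",q[1]-q[2])*E("x",s4*q[3])*E("y",-q[4])*E("x",s6*q[5])
def cols(q):
    a,B=np.radians([q[1],q[1]-q[2]]);Z=R.from_euler("z",q[0],degrees=True).as_matrix()
    c=lambda x,y,z:Z@[x,y,z]
    return np.c_[c(np.sin(a),0,np.cos(a)),c(np.cos(B),0,-np.sin(B)),c(np.sin(B),0,np.cos(B)),c(0,1,0),fr(q).apply([1,0,0]),[0,0,1]]
PAR=np.linalg.lstsq(np.vstack([cols(q) for q,_ in DATA]),np.hstack([p for _,p in DATA]),rcond=None)[0]
def fk(q):return cols(q)@PAR
def ik(q0,p,zt,yt,ax0):  # position, tool z, tool-x matching through the frame offset ax0
    f=lambda q:np.r_[(fk(q)-p)*10,((fr(q)*ax0).as_matrix()-np.c_[yt[0],yt[1],zt]).ravel()*2]
    s=least_squares(f,np.clip(q0,LO+.1,HI-.1),bounds=(LO,HI),x_scale=30);return s.x,np.abs(s.fun).max()
E
python3 - <<'E'
from h import *
np.set_printoptions(precision=3,suppress=True)
print("par",PAR,"res",np.array([fk(q)-p for q,p in DATA]).ravel())
o,M,t=st();q=o["joints"]
for s4 in(1,-1):print(s4,fr(q,s4).apply([1,0,0]),M[:,2])
a0=fr(q).inv()*R.from_matrix(M);a1=fr(DATA[0][0]).inv()*R.from_euler("xyz",[179.871,-.006,-155.728],degrees=True)
print("frame offsets agree?",(a0.inv()*a1).magnitude()*57.3, a0.as_euler("xyz",degrees=True))
Mt=M@R.from_euler("z",6.3,degrees=True).as_matrix()
tz=C@M[:,2]
for v in(0,.03):
  qq=q
  for tip in[(.3,-.1,.33),(.12,v,.3),(.066,v,.2315),(0,v,.235),(-.09,v,.27),(-.09,v,.22),(-.13,v,.15),(-.168,v,.053)]:
    w=H+C.T@(np.array(tip)-.173*tz);qq,e=ik(qq,w,Mt[:,2],(Mt[:,0],Mt[:,1]),a0);print(tip,qq.round(1),round(e,4))
E
```

```text
par [ 0.541  0.435 -0.009 -0.158  0.128  0.2  ] res [ 0.001  0.001  0.    -0.004  0.001  0.011  0.004 -0.003 -0.012]
1 [ 0.652  0.156 -0.742] [ 0.63  -0.23  -0.742]
-1 [ 0.63  -0.23  -0.742] [ 0.63  -0.23  -0.742]
frame offsets agree? 0.0004622266107654925 [-90.   0. -90.]
(0.3, -0.1, 0.33) [  10.    35.7   25.6   28.1  -45.4 -133.8] 0.0
(0.12, 0, 0.3) [  25.4   21.9   -1.1   43.8  -43.7 -161.7] 0.0
(0.066, 0, 0.2315) [  29.    20.8  -13.2   53.9  -38.8 -177.3] 0.0
(0, 0, 0.235) [  33.4   15.   -19.6   51.1  -41.2 -177.5] 0.0656
(-0.09, 0, 0.27) [  41.6    4.9  -26.    46.8  -48.7 -177.5] 0.1028
(-0.09, 0, 0.22) [  40.2    8.3  -28.2   46.5  -43.8 -177.5] 0.1793
(-0.13, 0, 0.15) [  41.9   10.6  -33.8   43.7  -38.7 -177.5] 0.3577
(-0.168, 0, 0.053) [  42.8   17.8  -38.5   39.7  -29.9 -177.5] 0.6368
(0.3, -0.1, 0.33) [  10.    35.7   25.6   28.1  -45.4 -133.8] 0.0
(0.12, 0.03, 0.3) [  27.6   23.2    0.8   43.9  -45.6 -163.1] 0.0
(0.066, 0.03, 0.2315) [  31.1   22.1  -11.    52.7  -40.8 -177.5] 0.0071
(0, 0.03, 0.235) [  35.5   16.5  -17.3   49.9  -43.1 -177.5] 0.0767
(-0.09, 0.03, 0.27) [  43.5    6.8  -23.4   45.7  -50.3 -177.5] 0.1188
(-0.09, 0.03, 0.22) [  42.3   10.1  -25.7   45.4  -45.5 -177.5] 0.1925
(-0.13, 0.03, 0.15) [  44.    12.5  -31.2   42.5  -40.4 -177.5] 0.3691
(-0.168, 0.03, 0.053) [  45.1   19.7  -35.8   38.3  -31.6 -177.5] 0.6434
```

The model fits: orientation is exact and position is within about 1 cm. Only j6 is in the way, so a half turn of the tool should clear it. I'll check that and print the first move.

```bash
python3 - <<'E'
from h import *
np.set_printoptions(precision=3,suppress=True)
o,M,t=st();q=o["joints"];a0=fr(q).inv()*R.from_matrix(M)
tz=C@M[:,2]
qq=q
for sp,tip in[(-60,(.35,-.15,.36)),(-120,(.2,0,.36)),(-173.7,(.12,0,.3)),(-173.7,(.066,0,.2315)),(-173.7,(0,0,.235)),(-173.7,(-.09,0,.27)),(-173.7,(-.09,0,.22)),(-173.7,(-.13,0,.15)),(-173.7,(-.168,0,.053)),(-173.7,(-.21,0,.03))]:
    Mt=M@R.from_euler("z",sp,degrees=True).as_matrix()
    w=H+C.T@(np.array(tip)-.173*tz);qq,e=ik(qq,w,Mt[:,2],(Mt[:,0],Mt[:,1]),a0);print(tip,qq.round(1),round(e,4))
print(to((.2,0,.38),(.12,0,.32)))
E
```

```text
(0.35, -0.15, 0.36) [  5.1  40.3  37.7  21.8 -50.2 -57.3] 0.0
(0.2, 0, 0.36) [ 21.1  27.5  15.9  35.2 -49.9 -21. ] 0.0
(0.12, 0, 0.3) [ 25.4  21.9  -1.1  43.8 -43.7  18.3] 0.0
(0.066, 0, 0.2315) [ 29.   20.8 -13.2  53.9 -38.8   2.7] 0.0
(0, 0, 0.235) [ 34.2  15.1 -21.   55.9 -41.1  -3.9] 0.0
(-0.09, 0, 0.27) [ 43.4   5.  -28.1  52.7 -49.   -6.7] 0.0
(-0.09, 0, 0.22) [ 43.4   8.9 -31.9  58.6 -44.6 -15.3] 0.0
(-0.13, 0, 0.15) [ 48.5  12.8 -40.4  68.4 -42.2 -33.9] 0.0
(-0.168, 0, 0.053) [ 54.   24.  -48.5  85.8 -40.3 -63.4] 0.0
(-0.21, 0, 0.03) [ 61.   26.6 -53.3  87.7 -41.5 -74.9] 0.0
[[ 0.158  0.229 -0.255]
 [ 0.257  0.231 -0.264]]
```

Call:
{"api": "drive_tool", "payload": {"steps": [{"dx": 0.02,"dy": 0.029,"dz": -0.032,"spin": -8.5,"gripper": 0.0},{"dx": 0.04,"dy": 0.057,"dz": -0.064,"spin": -17.0,"gripper": 0.0},{"dx": 0.059,"dy": 0.086,"dz": -0.096,"spin": -25.5,"gripper": 0.0},{"dx": 0.079,"dy": 0.115,"dz": -0.128,"spin": -34.0,"gripper": 0.0},{"dx": 0.099,"dy": 0.143,"dz": -0.16,"spin": -42.5,"gripper": 0.0},{"dx": 0.119,"dy": 0.172,"dz": -0.192,"spin": -51.0,"gripper": 0.0},{"dx": 0.138,"dy": 0.2,"dz": -0.224,"spin": -59.5,"gripper": 0.0},{"dx": 0.158,"dy": 0.229,"dz": -0.255,"spin": -68.0,"gripper": 0.0}]}}

```text
clock: 6.8
eef_pos: [0.781, 0.0436, 0.506]
orientation: [-140.0, 15.2, -127.2]
wrist_force: [0.7, 0.3, -0.2]
grip_width: 0.003
```

Call:
{"api": "drive_tool", "payload": {"steps": [{"dx": 0.0,"dy": 0.0,"dz": 0.0,"spin": -8.5,"gripper": 0.0},{"dx": 0.0,"dy": 0.0,"dz": 0.0,"spin": -17.0,"gripper": 0.0},{"dx": 0.0,"dy": 0.0,"dz": 0.0,"spin": -25.5,"gripper": 0.0},{"dx": 0.0,"dy": 0.0,"dz": 0.0,"spin": -34.0,"gripper": 0.0},{"dx": 0.0,"dy": 0.0,"dz": 0.0,"spin": -42.5,"gripper": 0.0},{"dx": 0.0,"dy": 0.0,"dz": 0.0,"spin": -51.0,"gripper": 0.0},{"dx": 0.0,"dy": 0.0,"dz": 0.0,"spin": -59.5,"gripper": 0.0},{"dx": 0.0,"dy": 0.0,"dz": 0.0,"spin": -68.0,"gripper": 0.0}]}}

```text
clock: 7.6
eef_pos: [0.7808, 0.0436, 0.5078]
orientation: [-147.2, -28.7, -73.1]
wrist_force: [-0.5, 0.6, -0.5]
grip_width: 0.003
```

```bash
python3 - <<'E'
from h import *
np.set_printoptions(precision=3,suppress=True)
o,M,t=st();e=C@M;print(t);print(e);print(o["joints"],o["clock"])
print("remaining spin to level",np.degrees(np.arctan2(e[2,1],e[2,0])))
print(to((.1,0,.32),(.1,0,.28)))
E
```

```text
[ 0.22  -0.017  0.38 ]
[[ 0.451 -0.588  0.671]
 [-0.753 -0.655 -0.068]
 [ 0.48  -0.475 -0.738]]
[ 16.005  27.985   6.655  38.934 -38.879 -14.863] 7.6
remaining spin to level -44.701103743981626
[[-0.096  0.088 -0.037]
 [-0.115  0.107 -0.008]]
```

Call:
{"api": "drive_tool", "payload": {"steps": [{"dx": -0.016,"dy": 0.015,"dz": -0.006,"spin": -7.5,"gripper": 0.0},{"dx": -0.032,"dy": 0.029,"dz": -0.012,"spin": -15.0,"gripper": 0.0},{"dx": -0.048,"dy": 0.044,"dz": -0.018,"spin": -22.5,"gripper": 0.0},{"dx": -0.064,"dy": 0.059,"dz": -0.025,"spin": -30.0,"gripper": 0.0},{"dx": -0.08,"dy": 0.073,"dz": -0.031,"spin": -37.5,"gripper": 0.0},{"dx": -0.096,"dy": 0.088,"dz": -0.037,"spin": -44.7,"gripper": 0.0},{"dx": -0.096,"dy": 0.088,"dz": -0.037,"spin": -44.7,"gripper": 0.0}]}}

```text
clock: 8.3
eef_pos: [0.6667, 0.0894, 0.4474]
orientation: [179.9, -42.4, -19.6]
wrist_force: [1.2, -0.1, 0.1]
grip_width: 0.001
```

```bash
python3 - <<'E'
from h import *
np.set_printoptions(precision=3,suppress=True)
o,M,t=st();e=C@M;print(t);print(e);print(o["joints"],o["clock"],o["wrist_force"])
print(to((.08,0,.27),(.068,0,.232)))
im=snapshot("wrist");cv2.imwrite("pics/w1.png",im);s=snapshot("scene")[110:270,165:345];cv2.imwrite("pics/s1.png",cv2.resize(s,None,fx=4,fy=4,interpolation=cv2.INTER_CUBIC)[:600])
E
```

```text
[ 0.098 -0.     0.32 ]
[[ 0.735 -0.098  0.671]
 [-0.072 -0.995 -0.067]
 [ 0.675  0.001 -0.738]]
[ 18.994  18.467 -20.439  59.966 -29.175   3.009] 8.3 [ 1.238 -0.128  0.145]
[[-0.047  0.002  0.025]
 [-0.081  0.003  0.044]]
```

View pics/s1.png

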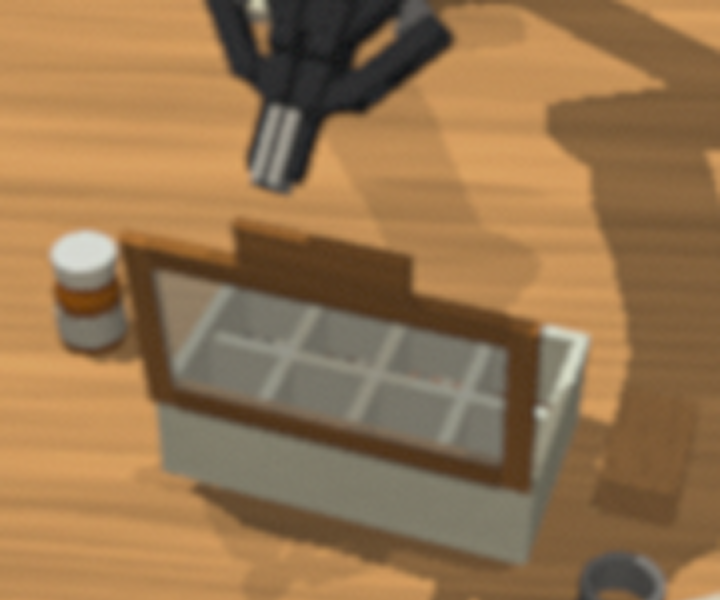

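View pics/w1.png

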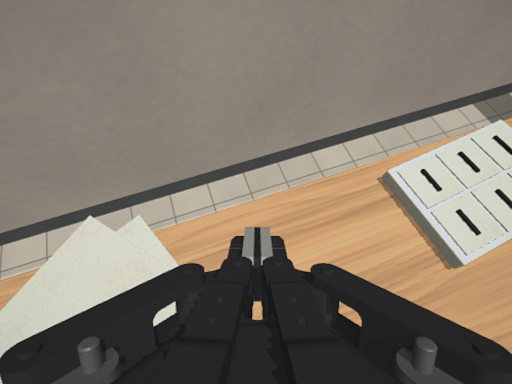

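The scene crop shows the closed fingertips at about (272,185), in line with the tab at (235–412, 220–290) and not touching it. The wrist view shows the two closed fingers side by side, which is level jaws. The joints differ from my model, so I'll refit it with the new points and check the remaining path again.

```bash
cat >> h.py <<'E'
DATA+=[([16.005,27.985,6.655,38.934,-38.879,-14.863],[.7808,.0436,.5078]),([18.994,18.467,-20.439,59.966,-29.175,3.009],[.6667,.0894,.4474])]
def cols(q):
    a,B=np.radians([q[1],q[1]-q[2]]);Z=R.from_euler("z",q[0],degrees=True).as_matrix()
    c=lambda x,y,z:Z@[x,y,z]
    return np.c_[c(np.sin(a),0,np.cos(a)),c(np.cos(B),0,-np.sin(B)),c(np.sin(B),0,np.cos(B)),c(0,1,0),fr(q).apply([1,0,0]),[0,0,1],c(1,0,0),(R.from_euler("z",q[0],degrees=True)*R.from_euler("y",q[1]-q[2],degrees=True)*R.from_euler("x",-q[3],degrees=True)).apply([0,1,0])]
PAR=np.linalg.lstsq(np.vstack([cols(q) for q,_ in DATA]),np.hstack([p for _,p in DATA]),rcond=None)[0]
E
python3 - <<'E'
from h import *
np.set_printoptions(precision=3,suppress=True)
print("par",PAR,"res mm",1e3*np.array([fk(q)-p for q,p in DATA]))
o,M,t=st();q=o["joints"];a0=fr(q).inv()*R.from_matrix(M);print("offset",a0.as_euler("xyz",degrees=True))
tz=C@M[:,2];qq=q
for v in(0,):
  for tip in[(.066,v,.2315),(0,v,.235),(-.09,v,.27),(-.09,v,.22),(-.13,v,.15),(-.168,v,.053),(-.2,v,.05)]:
    w=H+C.T@(np.array(tip)-.173*tz);qq,e=ik(qq,w,M[:,2],(M[:,0],M[:,1]),a0);print(tip,qq.round(1),round(e,4))
E
```

```text
par [ 0.565  0.422 -0.    -0.     0.124  0.161  0.    -0.16 ] res mm [[ 0.024  0.006 -0.002]
 [-0.03  -0.064 -0.   ]
 [ 0.019  0.019 -0.004]
 [ 0.003  0.033  0.007]
 [-0.012 -0.012 -0.001]]
offset [-90.   0. -90.]
(0.066, 0, 0.2315) [ 11.7  19.6 -33.6  93.5 -20.7 -28.2] 0.0
(0, 0, 0.235) [ 14.3  14.3 -40.7  95.6 -22.3 -32.6] 0.0
(-0.09, 0, 0.27) [ 25.4   5.2 -46.7  80.6 -29.  -25.9] 0.0
(-0.09, 0, 0.22) [ 18.    8.5 -50.5 100.8 -24.9 -41.8] 0.0
(-0.13, 0, 0.15) [ 15.5  11.7 -56.5 117.6 -27.1 -58.8] 0.0461
(-0.168, 0, 0.053) [ 21.4  20.1 -61.3 117.6 -35.3 -69.4] 0.2153
(-0.2, 0, 0.05) [ 23.7  20.4 -61.3 117.6 -35.1 -71.2] 0.2703
```

The kinematics now fit to 0.1 mm. The final pose can't be reached with the current tilt (j4 and j3 limits). I'll map which tilts allow the whole descent.

```bash
cat > feas.py <<'E'
from h import *
def tipfor(th,z,xd,s=.018,w=.011):   # tip so that finger top carries tab edge / tip corner on underside
    pass
def pos_only(q0,p,zt):
    f=lambda q:np.r_[(fk(q)-p)*10,(fr(q).apply([1,0,0])-zt)*3]
    s=least_squares(f,np.clip(q0,LO+1,HI-1),bounds=(LO,HI),x_scale=30);return s.x,np.abs(s.fun).max()
E
python3 - <<'E'
from feas import *
np.set_printoptions(precision=1,suppress=True)
o,M,t=st();q=o["joints"]
starts=[q,[-15,15,-40,5,-30,0],[20,15,-45,90,-25,-30],[-20,20,-40,-60,-30,0],[10,20,-40,-120,-30,0]]
for phi in(8,12,16,20,25,30,35,42):
  row=[]
  for az in range(-100,101,20):
    a=np.radians(az);f=np.radians(phi);zc=np.array([np.sin(f)*np.cos(a),np.sin(f)*np.sin(a),-np.cos(f)])
    ok=""
    for tip in[(-.168,0,.05),(-.05,0,.235)]:
      w=H+C.T@(np.array(tip)-.173*zc);best=min((pos_only(s,w,C.T@zc) for s in starts),key=lambda r:r[1])
      ok+=f"{best[0][3]:5.0f}" if best[1]<2e-3 else "    x"
    row.append(ok)
  print(phi,row)
E
```

```text
8 ['    6    5', '   10    7', '   13    9', '   15    9', '   15    8', '   13    6', '    8    3', '    1   -1', '   -5   -4', '   -9   -6', '  -11   -8']
12 ['    9    8', '   14   11', '   19   13', '   24   14', '   27   13', '   27   10', '   17    5', '    3   -1', '   -8   -6', '  -14  -10', '  -17  -12']
16 ['   11   10', '   17   14', '   25   17', '   34   19', '   45   18', '   61   14', '    x    7', '    5   -2', '  -13   -9', '  -20  -14', '  -22  -16']
20 ['   12   12', '   20   17', '   30   21', '   44   24', '   67   24', '    x   20', '    x   10', '    x   -2', '  -20  -12', '  -27  -18', '  -28  -20']
25 ['   14   15', '   23   21', '   36   26', '   55   31', '   90   33', '    x   29', '    x   16', '    x   -3', '  -30  -17', '  -36  -24', '  -35  -26']
30 ['   15   17', '   26   24', '   40   31', '   65   38', '  103   44', '    x   44', '    x   26', '    x   -5', '  -42  -22', '  -44  -29', '  -41  -31']
35 ['   17   19', '   28   27', '   44   36', '   71   45', '  112   56', '    x   66', '    x   54', '    x   -8', '  -56  -29', '  -52  -36', '  -46  -36']
42 ['   18   22', '   30   32', '   48   42', '   77   55', '    x   73', '    x  105', ' -150    x', '  -87  -15', '  -73  -40', '  -62  -44', '  -53  -43']
```

```bash
python3 - <<'E'
from feas import *
np.set_printoptions(precision=1,suppress=True)
o,M,t=st();q=o["joints"];z0=C@M[:,2]
starts=[q,[-15,15,-40,5,-30,0],[20,15,-45,90,-25,-30],[-20,20,-40,60,-60,0],[10,10,-40,80,-60,0]]
for A in(-60,-75,-90,-104):
  c=np.radians(A+14);p=np.array([np.cos(c),np.sin(c),0]);ax=np.cross([0,0,-1.],p)
  for al in(15,25,35,45):
    z=R.from_rotvec(np.radians(al)*ax).apply(z0);tilt=np.degrees(np.arccos(-z[2]));az=np.degrees(np.arctan2(z[1],z[0]))
    s="";
    for tip in[(-.165,0,.05),(-.13,0,.15),(-.05,0,.22),(.04,0,.235)]:
      w=H+C.T@(np.array(tip)-.173*z);b=min((pos_only(x,w,C.T@z) for x in starts),key=lambda r:r[1])
      s+=(" ok "+str(b[0][[0,2,3,4]])) if b[1]<2e-3 else "   x"
    print(A,al,"tilt %.0f az %.0f"%(tilt,az),s)
E
```

```text
-60 15 tilt 55 az -14    x   x ok [ 16.9 -49.4 115.3 -39.2] ok [ 12.1 -39.4 114.8 -35. ]
-60 25 tilt 63 az -17    x   x   x   x
-60 35 tilt 72 az -19    x   x   x   x
-60 45 tilt 81 az -20    x   x   x   x
-75 15 tilt 52 az -16    x ok [ 23.1 -58.2 115.  -44.5] ok [ 20.4 -48.  105.2 -39.4] ok [ 15.4 -38.1 104.2 -35.7]
-75 25 tilt 60 az -21    x ok [ 28.6 -58.9 110.6 -55.6] ok [ 23.4 -49.  106.7 -50. ] ok [ 17.3 -39.2 108.2 -45.8]
-75 35 tilt 67 az -24    x ok [ 32.8 -59.4 107.2 -65.9] ok [ 25.7 -50.  107.9 -60.5] ok [ 18.8 -40.2 111.4 -56.1]
-75 45 tilt 76 az -26    x ok [ 35.8 -59.6 104.3 -75.7] ok [ 27.3 -50.8 109.  -70.8] ok [ 19.8 -41.1 114.1 -66.4]
-90 15 tilt 49 az -19    x ok [ 26.  -56.8 106.  -42.4] ok [ 23.6 -46.1  94.7 -39.3] ok [ 18.5 -36.   93.  -36.3]
-90 25 tilt 55 az -25    x ok [ 32.2 -56.1  98.7 -51.9] ok [ 27.4 -45.8  93.2 -48.9] ok [ 21.2 -35.9  94.  -45.6]
-90 35 tilt 62 az -30  ok [ 37.6 -60.1 101.3 -62.6] ok [ 36.7 -55.4  93.8 -60.6] ok [ 30.2 -45.7  92.7 -57.9] ok [ 23.3 -36.   95.4 -54.6]
-90 45 tilt 69 az -33  ok [ 42.3 -58.5  93.8 -69.2] ok [ 39.9 -54.7  90.5 -68.7] ok [ 32.2 -45.7  93.  -66.5] ok [ 24.8 -36.2  97.2 -63.2]
-104 15 tilt 46 az -21    x ok [ 28.2 -55.1  97.5 -40.3] ok [ 26.1 -43.8  84.8 -39.1] ok [ 21.  -33.4  82.3 -36.9]
-104 25 tilt 50 az -29  ok [ 32.8 -59.1 102.6 -49.8] ok [ 35.  -53.   87.  -48.8] ok [ 30.4 -41.9  80.2 -48.4] ok [ 24.3 -31.7  80.1 -46. ]
-104 35 tilt 56 az -35  ok [ 39.5 -56.7  90.6 -55.6] ok [ 39.5 -50.8  80.4 -56.8] ok [ 33.4 -40.3  77.9 -56.8] ok [ 26.8 -30.3  79.6 -54.5]
-104 45 tilt 62 az -40  ok [ 44.1 -53.9  82.  -61.6] ok [ 42.6 -48.8  76.3 -64.2] ok [ 35.5 -39.1  77.1 -64.6] ok [ 28.5 -29.4  80.2 -62.4]
```

A steep frontal tilt can't reach the final pose, but one turned slightly sideways can (about 30–35° with azimuth around -20°). Riding the reach limit in the free space in front of the case should drift the tool into that region, so I'll move over the lid to the front and down.

```bash
python3 - <<'E'
from h import *
np.set_printoptions(precision=3,suppress=True)
print(to((0,0,.35),(-.2,0,.3)))
E
```

```text
[[-0.054  0.01  -0.088]
 [-0.235  0.031 -0.186]]
```

Call:
{"api": "drive_tool", "payload": {"steps": [{"dx": -0.027,"dy": 0.005,"dz": -0.044,"spin": 0.0,"gripper": 0.0},{"dx": -0.054,"dy": 0.01,"dz": -0.088,"spin": 0.0,"gripper": 0.0},{"dx": -0.09,"dy": 0.014,"dz": -0.108,"spin": 0.0,"gripper": 0.0},{"dx": -0.126,"dy": 0.018,"dz": -0.127,"spin": 0.0,"gripper": 0.0},{"dx": -0.162,"dy": 0.022,"dz": -0.147,"spin": 0.0,"gripper": 0.0},{"dx": -0.198,"dy": 0.027,"dz": -0.166,"spin": 0.0,"gripper": 0.0},{"dx": -0.235,"dy": 0.031,"dz": -0.186,"spin": 0.0,"gripper": 0.0}]}}

```text
clock: 9.1
eef_pos: [0.3765, 0.1617, 0.4284]
orientation: [-179.4, -42.7, -20.3]
wrist_force: [-0.5, 0.9, -0.0]
grip_width: 0.0
```

```bash
cat > s.py <<'E'
from h import *
import sys
np.set_printoptions(precision=3,suppress=True)
o,M,t=st();e=C@M;print("clk",o["clock"],"tip",t,"F",C@o["wrist_force"],"j",o["joints"].round(1))
print("tilt %.1f az %.1f ylev %.1f"%(np.degrees(np.arccos(-e[2,2])),np.degrees(np.arctan2(e[1,2],e[0,2])),np.degrees(np.arctan2(e[2,1],e[2,0]))));print(e)
for a in sys.argv[1:]:print(a,to([float(x) for x in a.split(",")])[0])
E
python3 s.py -- 2>/dev/null | head -5; python3 s.py " -.2,0,.15" " -.2,0,.04"|tail -2
```

```text
clk 9.1 tip [-0.2    0.     0.301] F [-0.705  0.786 -0.001] j [ 43.9  -5.2 -51.2  64.2 -42.3 -23.3]
tilt 42.7 az -5.5 ylev -0.6
[[ 0.731 -0.103  0.675]
 [-0.081 -0.995 -0.065]
 [ 0.678 -0.007 -0.735]]
 -.2,0,.15 [-0.102  0.001  0.111]
 -.2,0,.04 [-0.177  0.002  0.192]
```

Call:
{"api": "drive_tool", "payload": {"steps": [{"dx": -0.034,"dy": 0.0,"dz": 0.037,"spin": 0.0,"gripper": 0.0},{"dx": -0.068,"dy": 0.001,"dz": 0.074,"spin": 0.0,"gripper": 0.0},{"dx": -0.102,"dy": 0.001,"dz": 0.111,"spin": 0.0,"gripper": 0.0}]}}

```text
clock: 9.4
eef_pos: [0.3855, 0.1665, 0.321]
orientation: [-179.3, -43.2, -20.4]
wrist_force: [1.2, 0.1, 1.4]
grip_width: -0.005
```

```bash
python3 s.py " -.2,0,.09" " -.2,0,.04"
```

```text
clk 9.4 tip [-0.192  0.007  0.195] F [1.159 0.403 1.444] j [ 27.    3.8 -60.6 102.6 -30.5 -52.7]
tilt 43.2 az -5.3 ylev -0.8
[[ 0.724 -0.103  0.682]
 [-0.081 -0.995 -0.064]
 [ 0.684 -0.009 -0.729]]
 -.2,0,.09 [-0.077  0.009  0.071]
 -.2,0,.04 [-0.112  0.01   0.108]
```

Call:
{"api": "drive_tool", "payload": {"steps": [{"dx": -0.1,"dy": 0.01,"dz": 0.11,"spin": 0.0,"gripper": 0.0},{"dx": -0.1,"dy": 0.01,"dz": 0.11,"spin": 0.0,"gripper": 0.0}]}}

```text
clock: 9.6
eef_pos: [0.3976, 0.1819, 0.2571]
orientation: [179.4, -42.4, -21.2]
wrist_force: [-3.5, 5.1, -0.0]
grip_width: -0.003
```

Call:
{"api": "drive_tool", "payload": {"steps": [{"dx": -0.1,"dy": 0.01,"dz": 0.11,"spin": 0.0,"gripper": 0.0}]}}

```text
clock: 9.7
eef_pos: [0.3996, 0.1976, 0.2254]
orientation: [178.0, -41.9, -21.9]
wrist_force: [0.6, 0.2, 0.9]
grip_width: -0.002
```

```bash
python3 s.py " -.2,0,.09" " -.2,0,.04"
```

```text
clk 9.7 tip [-0.19   0.03   0.097] F [0.509 0.304 0.861] j [ 25.   17.  -60.9 117.5 -35.2 -71.7]
tilt 42.0 az -10.9 ylev 2.3
[[ 0.737 -0.16   0.657]
 [-0.102 -0.987 -0.126]
 [ 0.668  0.026 -0.743]]
 -.2,0,.09 [-0.009  0.031  0.002]
 -.2,0,.04 [-0.043  0.03   0.039]
```

Call:
{"api": "drive_tool", "payload": {"steps": [{"dx": -0.039,"dy": 0.0,"dz": 0.073,"spin": 0.0,"gripper": 0.0}]}}

```text
clock: 9.8
eef_pos: [0.4132, 0.2116, 0.1932]
orientation: [176.4, -41.4, -22.2]
wrist_force: [1.9, 0.3, 0.5]
grip_width: 0.003
```

Call:
{"api": "drive_tool", "payload": {"steps": [{"dx": -0.039,"dy": 0.0,"dz": 0.073,"spin": 0.0,"gripper": 0.0}]}}

```text
clock: 9.9
eef_pos: [0.4284, 0.2247, 0.1594]
orientation: [174.9, -41.1, -22.6]
wrist_force: [1.6, 0.2, 0.1]
grip_width: -0.001
```

```bash
python3 s.py " -.17,.03,.05" " -.17,0,.04"
```

```text
clk 9.9 tip [-0.172  0.053  0.03 ] F [1.516 0.633 0.138] j [ 27.1  27.7 -57.4 117.5 -38.9 -77.6]
tilt 41.4 az -16.3 ylev 5.8
[[ 0.745 -0.206  0.635]
 [-0.112 -0.976 -0.186]
 [ 0.658  0.067 -0.75 ]]
 -.17,.03,.05 [ 0.018  0.023 -0.01 ]
 -.17,0,.04 [0.014 0.052 0.003]
```

Call:
{"api": "drive_tool", "payload": {"steps": [{"dx": 0.0,"dy": 0.055,"dz": 0.01,"spin": 0.0,"gripper": 0.0}]}}

```text
clock: 10.0
eef_pos: [0.4198, 0.1975, 0.1607]
orientation: [172.4, -39.9, -22.0]
wrist_force: [-0.5, -1.3, 0.7]
grip_width: -0.004
```

Call:
{"api": "drive_tool", "payload": {"steps": [{"dx": 0.0,"dy": 0.055,"dz": 0.01,"spin": 0.0,"gripper": 0.0}]}}

```text
clock: 10.1
eef_pos: [0.4189, 0.1674, 0.1697]
orientation: [170.6, -38.8, -21.9]
wrist_force: [1.4, -0.5, 1.1]
grip_width: -0.007
```

```bash
python3 s.py " -.17,.0,.05" " -.17,0.02,.04"
```

```text
clk 10.1 tip [-0.175 -0.015  0.037] F [ 1.51  -0.162  1.052] j [ 20.9  24.5 -61.  117.6 -37.5 -72.4]
tilt 39.8 az -22.7 ylev 11.4
[[ 0.771 -0.237  0.59 ]
 [-0.108 -0.963 -0.246]
 [ 0.627  0.127 -0.769]]
 -.17,.0,.05 [ 0.011 -0.014 -0.011]
 -.17,0.02,.04 [ 0.002 -0.035 -0.008]
```

The drift worked: the tool is now at tilt 40° and azimuth -23°, with the tip at the final place under where the tab will come down. I'll check every remaining waypoint with this orientation, with the jaws levelled by an 11.4° spin.

```bash
cat >> h.py <<'E'
def catch(th,s=.022,v=.012,r=.152):  # tip that carries the lid at angle th (tilt 40, az -23)
    if th<.915:
        Eu,Ez=-.17*np.cos(th)+.001*np.sin(th),.07+.17*np.sin(th)+.001*np.cos(th);return np.array([Eu-.0134+.591*s,v,Ez-.007-.768*s])
    return np.array([-r*np.cos(th)-.0134,v,.07+r*np.sin(th)-.007])
E
python3 - <<'E'
from h import *
np.set_printoptions(precision=3,suppress=True)
o,M,t=st();q=o["joints"];a0=fr(q).inv()*R.from_matrix(M);tz=C@M[:,2]
Mt=M@R.from_euler("z",11.4,degrees=True).as_matrix();print(C@Mt)
qq=q
P=[(-.2,.012,.06),(-.2,.012,.2),(-.2,.01,.3),(-.05,0,.34),(.1,0,.32),(.075,0,.231),(.0025,0,.231),(-.024,.011,.266),(-.10,.011,.255),(-.105,.011,.19)]+[catch(x) for x in(1.3,1.1,.93,.9,.7,.5,.3,.15,0)]+[(-.178,.012,.035),(-.2,.012,.035)]
for tip in P:
    w=H+C.T@(np.array(tip)-.173*tz);qq,e=ik(qq,w,Mt[:,2],(Mt[:,0],Mt[:,1]),a0);print(np.round(tip,3),qq.round(1),round(e,4))
print(to((-.2,.012,.06),(-.2,.012,.2),(-.2,.01,.3)))
E
```

```text
[[ 0.709 -0.385  0.59 ]
 [-0.296 -0.923 -0.246]
 [ 0.64   0.    -0.769]]
[-0.2    0.012  0.06 ] [ 31.3  21.5 -60.9 103.  -37.5 -78.5] 0.0
[-0.2    0.012  0.2  ] [ 46.1   7.7 -51.9  63.3 -45.3 -45.1] 0.0
[-0.2   0.01  0.3 ] [ 50.4   1.2 -41.6  49.7 -56.9 -28.9] 0.0
[-0.05  0.    0.34] [ 33.8   9.8 -26.3  50.6 -51.3 -12.5] 0.0
[0.1  0.   0.32] [ 23.7  22.9 -10.9  50.2 -46.4  -3.2] 0.0
[0.075 0.    0.231] [ 22.2  24.2 -23.6  63.7 -37.7 -19.8] 0.0
[0.002 0.    0.231] [ 26.1  18.7 -32.4  65.8 -38.5 -26.3] 0.0
[-0.024  0.011  0.266] [ 30.4  15.5 -30.9  59.3 -43.3 -22. ] 0.0
[-0.1    0.011  0.255] [ 36.6  10.5 -39.2  59.8 -45.1 -29.1] 0.0
[-0.105  0.011  0.19 ] [ 33.3  14.3 -45.8  72.1 -39.2 -42. ] 0.0
[-0.054  0.012  0.209] [ 30.1  16.5 -39.3  69.1 -39.  -34.7] 0.0
[-0.082  0.012  0.198] [ 31.8  15.2 -42.9  70.9 -39.1 -38.8] 0.0
[-0.104  0.012  0.185] [ 33.   14.8 -46.   73.3 -38.8 -43.1] 0.0
[-0.105  0.012  0.18 ] [ 32.7  15.1 -46.5  74.4 -38.4 -44.3] 0.0
[-0.13   0.012  0.156] [ 33.3  15.4 -50.5  79.2 -37.7 -51. ] 0.0
[-0.149  0.012  0.128] [ 32.7  16.7 -53.9  85.9 -36.9 -58.8] 0.0
[-0.163  0.012  0.097] [ 31.   19.  -56.6  94.3 -36.4 -67.2] 0.0
[-0.168  0.012  0.072] [ 29.   21.4 -57.9 101.4 -36.5 -73.5] 0.0
[-0.17   0.012  0.047] [ 26.7  24.3 -58.6 108.4 -37.1 -79.4] 0.0
[-0.178  0.012  0.035] [ 26.3  25.5 -59.4 111.2 -37.7 -82.6] 0.0
[-0.2    0.012  0.035] [ 28.7  24.7 -61.3 110.  -38.2 -84.1] 0.0044
[[-0.007 -0.018 -0.039]
 [ 0.08   0.    -0.147]
 [ 0.143  0.015 -0.223]]
```

Call:
{"api": "drive_tool", "payload": {"steps": [{"dx": -0.007,"dy": -0.018,"dz": -0.039,"spin": 4.0,"gripper": 0.0},{"dx": 0.022,"dy": -0.012,"dz": -0.075,"spin": 8.0,"gripper": 0.0},{"dx": 0.051,"dy": -0.006,"dz": -0.111,"spin": 11.4,"gripper": 0.0},{"dx": 0.08,"dy": 0.0,"dz": -0.147,"spin": 11.4,"gripper": 0.0},{"dx": 0.101,"dy": 0.005,"dz": -0.172,"spin": 11.4,"gripper": 0.0},{"dx": 0.122,"dy": 0.01,"dz": -0.198,"spin": 11.4,"gripper": 0.0},{"dx": 0.143,"dy": 0.015,"dz": -0.223,"spin": 11.4,"gripper": 0.0},{"dx": 0.143,"dy": 0.015,"dz": -0.223,"spin": 11.4,"gripper": 0.0}]}}

```text
clock: 10.9
eef_pos: [0.4018, 0.1996, 0.439]
orientation: [-178.9, -39.8, -37.3]
wrist_force: [0.1, 0.2, -0.5]
grip_width: -0.002
```

```bash
python3 s.py " -.05,0,.34" ".1,0,.32"
```

```text
clk 10.9 tip [-0.199  0.013  0.306] F [ 0.102  0.198 -0.521] j [ 50.5   0.9 -41.   49.7 -57.  -29. ]
tilt 39.8 az -21.6 ylev -1.3
[[ 0.705 -0.385  0.595]
 [-0.304 -0.923 -0.236]
 [ 0.64  -0.015 -0.768]]
 -.05,0,.34 [ 0.131 -0.045  0.066]
.1,0,.32 [ 0.224 -0.103  0.17 ]
```

Call:
{"api": "drive_tool", "payload": {"steps": [{"dx": 0.033,"dy": -0.011,"dz": 0.016,"spin": 0.0,"gripper": 0.0},{"dx": 0.066,"dy": -0.022,"dz": 0.033,"spin": 0.0,"gripper": 0.0},{"dx": 0.098,"dy": -0.034,"dz": 0.05,"spin": 0.0,"gripper": 0.0},{"dx": 0.131,"dy": -0.045,"dz": 0.066,"spin": 0.0,"gripper": 0.0},{"dx": 0.155,"dy": -0.06,"dz": 0.092,"spin": 0.0,"gripper": 0.0},{"dx": 0.178,"dy": -0.074,"dz": 0.118,"spin": 0.0,"gripper": 0.0},{"dx": 0.201,"dy": -0.088,"dz": 0.144,"spin": 0.0,"gripper": 0.0},{"dx": 0.224,"dy": -0.103,"dz": 0.17,"spin": 0.0,"gripper": 0.0}]}}

```text
clock: 11.7
eef_pos: [0.6909, 0.1135, 0.4532]
orientation: [-178.8, -39.8, -37.5]
wrist_force: [-0.6, -0.2, 1.1]
grip_width: -0.001
```

```bash
python3 s.py ".09,0,.275" ".077,0,.231"
```

```text
clk 11.7 tip [ 0.103 -0.     0.32 ] F [-0.495 -0.326  1.132] j [ 23.4  22.8 -11.   50.4 -45.4  -3.8]
tilt 39.8 az -21.6 ylev -1.5
[[ 0.704 -0.386  0.596]
 [-0.307 -0.922 -0.236]
 [ 0.64  -0.017 -0.768]]
.09,0,.275 [-0.038  0.006  0.027]
.077,0,.231 [-0.075  0.011  0.053]
```

Call:
{"api": "drive_tool", "payload": {"steps": [{"dx": -0.019,"dy": 0.003,"dz": 0.013,"spin": 0.0,"gripper": 0.0},{"dx": -0.038,"dy": 0.006,"dz": 0.027,"spin": 0.0,"gripper": 0.0},{"dx": -0.057,"dy": 0.008,"dz": 0.04,"spin": 0.0,"gripper": 0.0},{"dx": -0.075,"dy": 0.011,"dz": 0.053,"spin": 0.0,"gripper": 0.0},{"dx": -0.075,"dy": 0.011,"dz": 0.053,"spin": 0.0,"gripper": 0.0}]}}

```text
clock: 12.2
eef_pos: [0.6661, 0.1191, 0.3605]
orientation: [-179.1, -39.6, -37.4]
wrist_force: [-0.3, -1.1, 0.5]
grip_width: -0.0
```

```bash
python3 s.py ".057,0,.231" ".0025,0,.231" " -.005,0,.231"; python3 - <<'E'
from h import *
s=snapshot("scene")[110:270,165:345];cv2.imwrite("pics/s2.png",cv2.resize(s,None,fx=4,fy=4,interpolation=cv2.INTER_CUBIC)[:600])
E
```

```text
clk 12.2 tip [ 0.076 -0.001  0.227] F [-0.005 -1.18   0.501] j [ 21.7  24.3 -24.   64.4 -36.7 -20.9]
tilt 39.6 az -22.0 ylev -1.1
[[ 0.707 -0.388  0.591]
 [-0.306 -0.922 -0.239]
 [ 0.638 -0.012 -0.77 ]]
.057,0,.231 [-0.012  0.006 -0.015]
.0025,0,.231 [-0.05   0.028 -0.047]
 -.005,0,.231 [-0.056  0.03  -0.051]
```

View pics/s2.png

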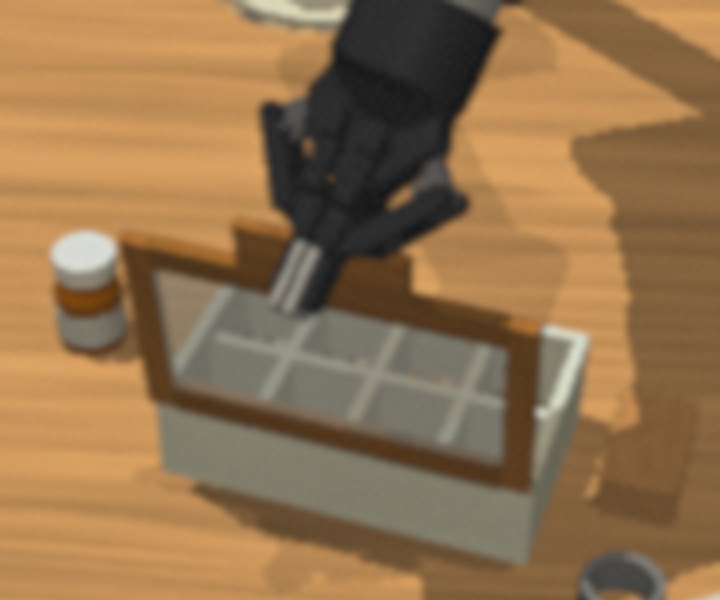

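The fingertips at (300,300) sit behind the tab, hooked over its top edge and centred, with nothing touched. Now I'll tip the lid slowly forward.

Call:
{"api": "drive_tool", "payload": {"steps": [{"dx": -0.006,"dy": 0.003,"dz": -0.008,"spin": 0.0,"gripper": 0.0},{"dx": -0.012,"dy": 0.006,"dz": -0.015,"spin": 0.0,"gripper": 0.0},{"dx": -0.016,"dy": 0.008,"dz": -0.018,"spin": 0.0,"gripper": 0.0},{"dx": -0.02,"dy": 0.011,"dz": -0.021,"spin": 0.0,"gripper": 0.0},{"dx": -0.024,"dy": 0.013,"dz": -0.025,"spin": 0.0,"gripper": 0.0}]}}

```text
clock: 12.75
eef_pos: [0.6311, 0.1301, 0.3681]
orientation: [-178.7, -39.8, -37.6]
wrist_force: [1.2, 0.4, 2.2]
grip_width: -0.004
```

```bash
python3 s.py "0.0025,0,.231" " -.005,0,.231"; cat > lid.py <<'E'
from h import *
b=snapshot("top");cv2.imwrite("pics/top_%.2f.png"%observe()["clock"],b)
E
python3 lid.py
```

```text
clk 12.75 tip [0.041 0.002 0.235] F [1.089 0.67  2.244] j [ 23.8  21.1 -28.   65.1 -37.5 -23.6]
tilt 39.9 az -21.6 ylev -1.5
[[ 0.704 -0.387  0.596]
 [-0.307 -0.922 -0.236]
 [ 0.641 -0.017 -0.768]]
0.0025,0,.231 [-0.029  0.016 -0.019]
 -.005,0,.231 [-0.035  0.019 -0.024]
```

Call:
{"api": "drive_tool", "payload": {"steps": [{"dx": -0.005,"dy": 0.003,"dz": -0.003,"spin": 0.0,"gripper": 0.0},{"dx": -0.009,"dy": 0.005,"dz": -0.006,"spin": 0.0,"gripper": 0.0},{"dx": -0.014,"dy": 0.008,"dz": -0.009,"spin": 0.0,"gripper": 0.0},{"dx": -0.018,"dy": 0.01,"dz": -0.012,"spin": 0.0,"gripper": 0.0},{"dx": -0.023,"dy": 0.013,"dz": -0.015,"spin": 0.0,"gripper": 0.0},{"dx": -0.027,"dy": 0.015,"dz": -0.018,"spin": 0.0,"gripper": 0.0},{"dx": -0.032,"dy": 0.017,"dz": -0.021,"spin": 0.0,"gripper": 0.0}]}}

```text
clock: 13.5
eef_pos: [0.5892, 0.1392, 0.3626]
orientation: [-178.9, -39.8, -37.5]
wrist_force: [0.9, -0.6, 1.3]
grip_width: 0.002
```

```bash
python3 s.py " -.027,.011,.267" " -.065,.011,.265" " -.105,.011,.25" " -.115,.011,.205"; python3 - <<'E'
from h import *
s=snapshot("scene")[110:270,165:345];cv2.imwrite("pics/s3.png",cv2.resize(s,None,fx=4,fy=4,interpolation=cv2.INTER_CUBIC)[:600])
E
```

```text
clk 13.5 tip [-0.002 -0.     0.23 ] F [ 0.994 -0.352  1.28 ] j [ 25.9  18.1 -33.5  67.  -37.7 -28.1]
tilt 39.8 az -21.8 ylev -1.3
[[ 0.705 -0.388  0.594]
 [-0.307 -0.922 -0.237]
 [ 0.64  -0.015 -0.768]]
 -.027,.011,.267 [ 0.003 -0.001 -0.046]
 -.065,.011,.265 [-0.025  0.014 -0.067]
 -.105,.011,.25 [-0.063  0.029 -0.079]
 -.115,.011,.205 [-0.099  0.034 -0.051]
```

View pics/s3.png

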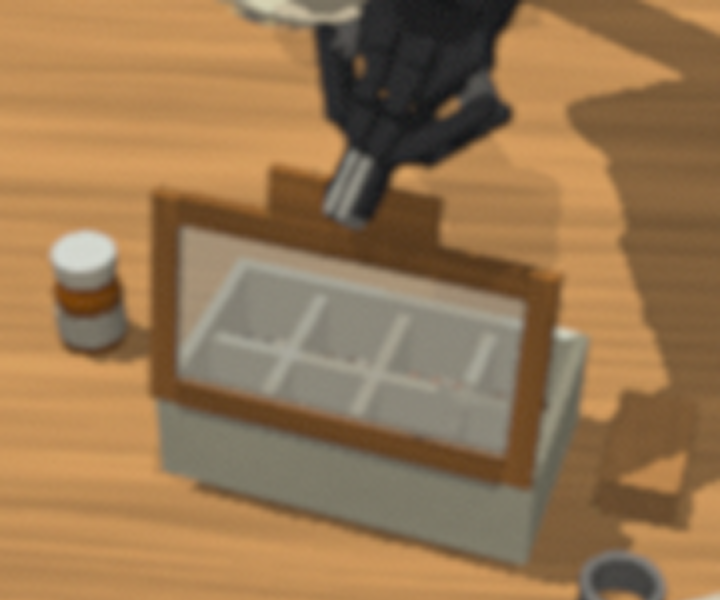

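The lid has clearly come forward: the tab moved from (235–412, 220) to (270–442, 170), and the contact point gives a lean of about 0.2 rad past upright. I'll unhook along the finger axis and go round to the front, under the tab.

Call:
{"api": "drive_tool", "payload": {"steps": [{"dx": 0.003,"dy": -0.001,"dz": -0.046,"spin": 0.0,"gripper": 0.0},{"dx": -0.025,"dy": 0.014,"dz": -0.067,"spin": 0.0,"gripper": 0.0},{"dx": -0.063,"dy": 0.029,"dz": -0.079,"spin": 0.0,"gripper": 0.0},{"dx": -0.099,"dy": 0.034,"dz": -0.051,"spin": 0.0,"gripper": 0.0},{"dx": -0.099,"dy": 0.034,"dz": -0.051,"spin": 0.0,"gripper": 0.0}]}}

```text
clock: 14.05
eef_pos: [0.4781, 0.1759, 0.3327]
orientation: [-179.8, -39.5, -36.8]
wrist_force: [-0.2, -0.9, -0.3]
grip_width: 0.001
```

```bash
python3 s.py; python3 - <<'E'
from h import *
np.set_printoptions(precision=3,suppress=True)
s=snapshot("scene");cv2.imwrite("pics/s4f.png",s)
s=s[110:270,165:345];cv2.imwrite("pics/s4.png",cv2.resize(s,None,fx=4,fy=4,interpolation=cv2.INTER_CUBIC)[:600])
for th in(1.2,1.1,1.0,.92,.85,.7,.5,.3,.2,.1,0):print(th,catch(th),to(catch(th))[0])
# predicted pixel (crop) of tab corners (upper face edge) for lean values
c=camera_info("scene");Rm=R.from_euler("xyz",c["orientation"],degrees=True).as_matrix()
for l in(.2,.25,.3,.4,.5):
    th=np.pi/2-l
    p=H+C.T@np.array([-.17*np.cos(th)+.009*np.sin(th),.05,.07+.17*np.sin(th)+.009*np.cos(th)])
    k=c["mtx"]@(Rm.T@(p-c["position"]));k=k[:2]/k[2];print(l,(k-[165,110]+.5)*4-.5)
E
```

```text
clk 14.05 tip [-0.12   0.008  0.199] F [ 0.017 -0.932 -0.253] j [ 35.1  12.4 -46.5  69.4 -40.2 -40.8]
tilt 39.5 az -22.5 ylev -0.3
[[ 0.711 -0.386  0.588]
 [-0.299 -0.923 -0.243]
 [ 0.636 -0.003 -0.772]]
1.2 [-0.068  0.012  0.205] [ 0.035 -0.022  0.027]
1.1 [-0.082  0.012  0.198] [ 0.022 -0.016  0.023]
1.0 [-0.096  0.012  0.191] [ 0.007 -0.011  0.021]
0.92 [-0.105  0.012  0.184] [-0.004 -0.007  0.021]
0.85 [-0.112  0.012  0.174] [-0.015 -0.005  0.024]
0.7 [-0.13   0.012  0.156] [-0.039  0.002  0.028]
0.5 [-0.149  0.012  0.128] [-0.07   0.01   0.038]
0.3 [-0.163  0.012  0.097] [-0.1    0.015  0.054]
0.2 [-0.167  0.012  0.081] [-0.113  0.017  0.064]
0.1 [-0.169  0.012  0.064] [-0.126  0.018  0.075]
0 [-0.17   0.012  0.047] [-0.137  0.019  0.088]
0.2 [445.338 201.388]
0.25 [449.626 194.77 ]
0.3 [453.776 188.958]
0.4 [461.622 179.753]
0.5 [468.809 173.733]
```

View pics/s4.png

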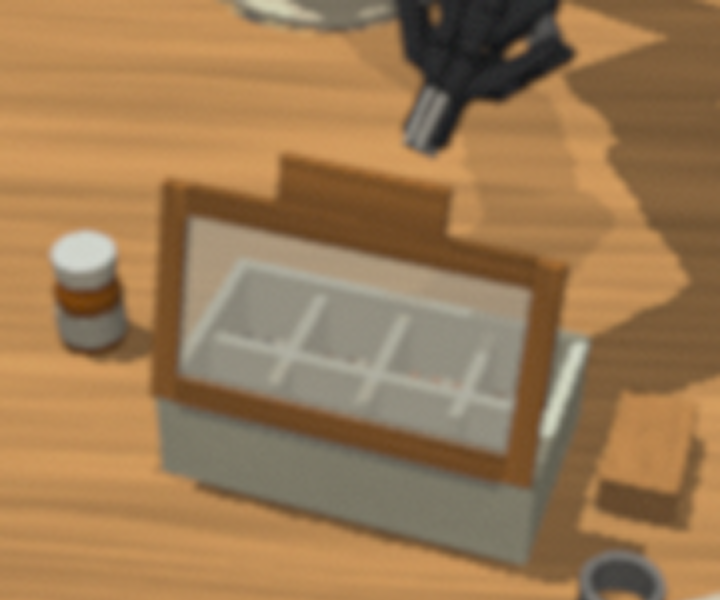

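The tab's left corner is now at (452,188), so the lean is about 0.30 rad and the lid is falling slowly. The fingers are free in front, with the tip at (-0.12, 0.01, 0.20). I'll move in under the tab to meet it.

Call:
{"api": "drive_tool", "payload": {"steps": [{"dx": 0.003,"dy": -0.004,"dz": 0.008,"spin": 0.0,"gripper": 0.0},{"dx": 0.006,"dy": -0.008,"dz": 0.015,"spin": 0.0,"gripper": 0.0},{"dx": 0.008,"dy": -0.011,"dz": 0.021,"spin": 0.0,"gripper": 0.0},{"dx": 0.007,"dy": -0.011,"dz": 0.021,"spin": 0.0,"gripper": 0.0},{"dx": 0.005,"dy": -0.01,"dz": 0.021,"spin": 0.0,"gripper": 0.0},{"dx": 0.002,"dy": -0.009,"dz": 0.021,"spin": 0.0,"gripper": 0.0}]}}

```text
clock: 14.7
eef_pos: [0.4977, 0.1747, 0.3208]
orientation: [-179.4, -39.7, -37.2]
wrist_force: [0.2, -0.4, -0.3]
grip_width: -0.003
```

```bash
cat > d.py <<'E'
from h import *
import sys
np.set_printoptions(precision=3,suppress=True)
o,M,t=st();print("clk",o["clock"],"tip",t,"F",C@o["wrist_force"])
s=snapshot("scene");cv2.imwrite("pics/f_%.2f.png"%o["clock"],s)
for th in map(float,sys.argv[1:]):print(th,catch(th).round(3),to(catch(th))[0].round(3))
E
python3 d.py 1.0 .95 .9 .85 .8 .75 .7
```

```text
clk 14.7 tip [-0.1    0.012  0.188] F [ 0.307 -0.342 -0.252]
1.0 [-0.096  0.012  0.191] [ 0.006 -0.003  0.   ]
0.95 [-0.102  0.012  0.187] [-0.001 -0.    -0.   ]
0.9 [-0.105  0.012  0.18 ] [-0.008  0.001  0.003]
0.85 [-0.112  0.012  0.174] [-0.016  0.004  0.003]
0.8 [-0.118  0.012  0.169] [-0.024  0.006  0.004]
0.75 [-0.124  0.012  0.163] [-0.032  0.008  0.005]
0.7 [-0.13   0.012  0.156] [-0.04   0.011  0.007]
```

Call:
{"api": "drive_tool", "payload": {"steps": [{"dx": 0.0,"dy": 0.0,"dz": 0.0,"spin": 0.0,"gripper": 0.0},{"dx": -0.001,"dy": 0.0,"dz": 0.0,"spin": 0.0,"gripper": 0.0},{"dx": -0.002,"dy": 0.0,"dz": 0.001,"spin": 0.0,"gripper": 0.0}]}}

```text
clock: 15.05
eef_pos: [0.4963, 0.1754, 0.3186]
orientation: [-179.4, -39.6, -37.1]
wrist_force: [0.0, -0.0, 0.4]
grip_width: 0.001
```

Call:
{"api": "drive_tool", "payload": {"steps": [{"dx": -0.001,"dy": 0.0,"dz": 0.0,"spin": 0.0,"gripper": 0.0},{"dx": -0.002,"dy": 0.0,"dz": 0.001,"spin": 0.0,"gripper": 0.0}]}}

```text
clock: 15.25
eef_pos: [0.4953, 0.176, 0.3163]
orientation: [-179.4, -39.6, -37.1]
wrist_force: [-1.2, -0.2, -0.2]
grip_width: 0.001
```

```bash
python3 d.py .9 .85 .8 .75 .7 .6 .5
```

```text
clk 15.25 tip [-0.103  0.012  0.183] F [-1.141 -0.5   -0.185]
0.9 [-0.105  0.012  0.18 ] [-0.003  0.001  0.001]
0.85 [-0.112  0.012  0.174] [-0.011  0.004  0.001]
0.8 [-0.118  0.012  0.169] [-0.02   0.006  0.002]
0.75 [-0.124  0.012  0.163] [-0.028  0.009  0.003]
0.7 [-0.13   0.012  0.156] [-0.036  0.011  0.005]
0.6 [-0.14   0.012  0.143] [-0.052  0.015  0.009]
0.5 [-0.149  0.012  0.128] [-0.067  0.018  0.015]
```

Call:
{"api": "drive_tool", "payload": {"steps": [{"dx": -0.001,"dy": 0.0,"dz": 0.0,"spin": 0.0,"gripper": 0.0}]}}

```text
clock: 15.4
eef_pos: [0.4946, 0.1764, 0.3153]
orientation: [-179.5, -39.6, -37.1]
wrist_force: [-1.2, 0.4, -0.2]
grip_width: 0.002
```

Call:
{"api": "drive_tool", "payload": {"steps": [{"dx": 0.0,"dy": 0.0,"dz": 0.0,"spin": 0.0,"gripper": 0.0}]}}

```text
clock: 15.5
eef_pos: [0.4945, 0.1764, 0.3151]
orientation: [-179.5, -39.6, -37.0]
wrist_force: [-1.1, 0.4, 0.6]
grip_width: 0.001
```

```bash
python3 d.py .85 .8 .75 .7 .65 .6 ; python3 - <<'E'
import cv2,numpy as np,glob
from h import *
# brown-lid topmost pixel rows near the tab for the last frames, and predicted tab left corner
for f in sorted(glob.glob("pics/f_*.png")):
    im=cv2.imread(f).astype(int);g=im[:,270:300];d=(g[:,:,2]-g[:,:,0]>35)&(g[:,:,2]<125)
    print(f,[int(np.argmax(d[120:230,c]))+120 for c in(0,4,8,12,16,20,24)])
c=camera_info("scene");Rm=R.from_euler("xyz",c["orientation"],degrees=True).as_matrix()
for th in(1.27,1.15,1.05,.95,.9,.85,.8,.7):
    r=[]
    for v in(.05,.12):
        p=H+C.T@np.array([-(.17 if v<.1 else .14)*np.cos(th)+.009*np.sin(th),v,.07+(.17 if v<.1 else .14)*np.sin(th)+.009*np.cos(th)])
        k=c["mtx"]@(Rm.T@(p-c["position"]));r+=list((k[:2]/k[2]).round(1))
    print(th,r)
E
```

```text
clk 15.5 tip [-0.104  0.013  0.182] F [-1.143  0.097  0.576]
0.85 [-0.112  0.012  0.174] [-0.01   0.004  0.001]
0.8 [-0.118  0.012  0.169] [-0.018  0.006  0.002]
0.75 [-0.124  0.012  0.163] [-0.026  0.008  0.003]
0.7 [-0.13   0.012  0.156] [-0.034  0.011  0.005]
0.65 [-0.135  0.012  0.15 ] [-0.042  0.013  0.006]
0.6 [-0.14   0.012  0.143] [-0.05   0.015  0.009]
pics/f_14.70.png [163, 151, 148, 144, 144, 131, 132]
pics/f_15.25.png [139, 121, 150, 145, 228, 133, 130]
pics/f_15.50.png [139, 122, 151, 145, 145, 145, 130]
1.27 [np.float64(278.1), np.float64(156.8), np.float64(307.5), np.float64(176.1)]
1.15 [np.float64(280.4), np.float64(154.2), np.float64(309.0), np.float64(173.5)]
1.05 [np.float64(282.2), np.float64(152.8), np.float64(310.1), np.float64(172.1)]
0.95 [np.float64(283.8), np.float64(152.3), np.float64(311.1), np.float64(171.3)]
0.9 [np.float64(284.5), np.float64(152.3), np.float64(311.5), np.float64(171.1)]
0.85 [np.float64(285.2), np.float64(152.4), np.float64(311.9), np.float64(171.1)]
0.8 [np.float64(285.8), np.float64(152.8), np.float64(312.2), np.float64(171.2)]
0.7 [np.float64(286.9), np.float64(154.0), np.float64(312.8), np.float64(171.9)]
```

Three readings in a row show a steady push of about 1.1 N towards the robot, and the last two frames match, so the lid is caught and resting on the fingers. I'll lower at about 0.3 rad/s.

Call:
{"api": "drive_tool", "payload": {"steps": [{"dx": -0.005,"dy": 0.002,"dz": 0.001,"spin": 0.0,"gripper": 0.0},{"dx": -0.01,"dy": 0.004,"dz": 0.001,"spin": 0.0,"gripper": 0.0},{"dx": -0.015,"dy": 0.005,"dz": 0.002,"spin": 0.0,"gripper": 0.0},{"dx": -0.02,"dy": 0.007,"dz": 0.002,"spin": 0.0,"gripper": 0.0},{"dx": -0.025,"dy": 0.008,"dz": 0.003,"spin": 0.0,"gripper": 0.0},{"dx": -0.03,"dy": 0.01,"dz": 0.004,"spin": 0.0,"gripper": 0.0},{"dx": -0.034,"dy": 0.011,"dz": 0.005,"spin": 0.0,"gripper": 0.0}]}}

```text
clock: 16.25
eef_pos: [0.4692, 0.1817, 0.2891]
orientation: [-179.5, -39.6, -37.0]
wrist_force: [-0.4, 0.4, -0.9]
grip_width: 0.005
```

```bash
python3 d.py .65 .6 .55 .5 .45 .4
```

```text
clk 16.25 tip [-0.13   0.012  0.156] F [-0.487  0.246 -0.918]
0.65 [-0.135  0.012  0.15 ] [-0.007  0.001  0.001]
0.6 [-0.14   0.012  0.143] [-0.015  0.003  0.004]
0.55 [-0.145  0.012  0.136] [-0.023  0.005  0.006]
0.5 [-0.149  0.012  0.128] [-0.031  0.007  0.009]
0.45 [-0.153  0.012  0.121] [-0.038  0.008  0.013]
0.4 [-0.157  0.012  0.113] [-0.046  0.01   0.017]
```

Call:
{"api": "drive_tool", "payload": {"steps": [{"dx": -0.005,"dy": 0.001,"dz": 0.001,"spin": 0.0,"gripper": 0.0},{"dx": -0.01,"dy": 0.002,"dz": 0.002,"spin": 0.0,"gripper": 0.0},{"dx": -0.015,"dy": 0.003,"dz": 0.004,"spin": 0.0,"gripper": 0.0},{"dx": -0.02,"dy": 0.004,"dz": 0.005,"spin": 0.0,"gripper": 0.0},{"dx": -0.025,"dy": 0.005,"dz": 0.007,"spin": 0.0,"gripper": 0.0},{"dx": -0.031,"dy": 0.007,"dz": 0.009,"spin": 0.0,"gripper": 0.0},{"dx": -0.038,"dy": 0.008,"dz": 0.013,"spin": 0.0,"gripper": 0.0}]}}

```text
clock: 17.0
eef_pos: [0.4471, 0.1882, 0.2541]
orientation: [-179.5, -39.5, -36.9]
wrist_force: [-1.7, 0.3, 0.4]
grip_width: -0.002
```

```bash
python3 d.py .4 .35 .3 .25 .2
```

```text
clk 17.0 tip [-0.153  0.013  0.121] F [-1.697 -0.115  0.423]
0.4 [-0.157  0.012  0.113] [-0.006  0.001  0.003]
0.35 [-0.16   0.012  0.105] [-0.013  0.002  0.007]
0.3 [-0.163  0.012  0.097] [-0.02   0.004  0.012]
0.25 [-0.165  0.012  0.089] [-0.027  0.004  0.017]
0.2 [-0.167  0.012  0.081] [-0.033  0.005  0.022]
```

```bash
python3 - <<'E'
import cv2
s=cv2.imread("pics/f_17.00.png")[100:250,165:345];cv2.imwrite("pics/s5.png",cv2.resize(s,None,fx=4,fy=4,interpolation=cv2.INTER_CUBIC))
E
```

```text
(no output)
```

View pics/s5.png

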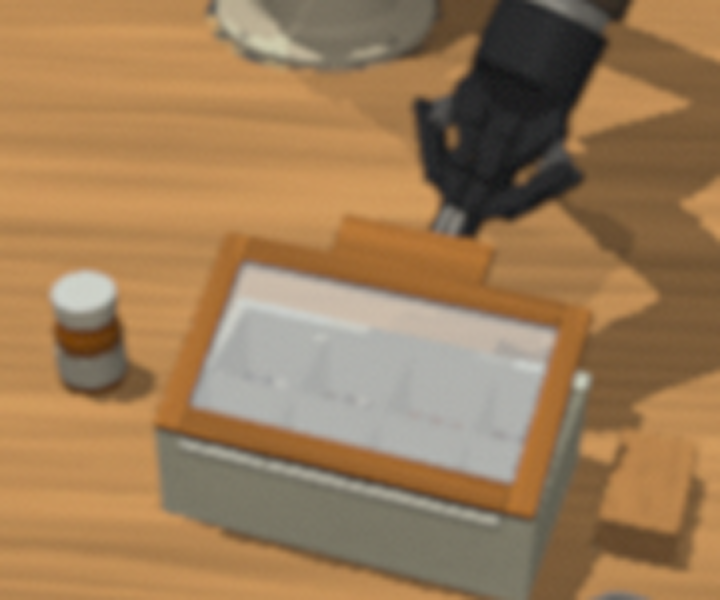

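The lid is at about 0.45 rad, with its tab edge at (450,235) resting over the fingertips, which disappear beneath it. The jar and box are undisturbed. I'll carry on slower.

Call:
{"api": "drive_tool", "payload": {"steps": [{"dx": -0.003,"dy": 0.0,"dz": 0.001,"spin": 0.0,"gripper": 0.0},{"dx": -0.006,"dy": 0.001,"dz": 0.003,"spin": 0.0,"gripper": 0.0},{"dx": -0.01,"dy": 0.001,"dz": 0.005,"spin": 0.0,"gripper": 0.0},{"dx": -0.013,"dy": 0.002,"dz": 0.007,"spin": 0.0,"gripper": 0.0},{"dx": -0.017,"dy": 0.003,"dz": 0.01,"spin": 0.0,"gripper": 0.0},{"dx": -0.02,"dy": 0.004,"dz": 0.012,"spin": 0.0,"gripper": 0.0},{"dx": -0.024,"dy": 0.004,"dz": 0.015,"spin": 0.0,"gripper": 0.0},{"dx": -0.027,"dy": 0.004,"dz": 0.017,"spin": 0.0,"gripper": 0.0}]}}

```text
clock: 17.85
eef_pos: [0.4358, 0.1908, 0.222]
orientation: [-179.7, -39.4, -36.8]
wrist_force: [0.3, 0.9, -1.7]
grip_width: -0.0
```

```bash
python3 d.py .2 .15 .1 .05 0
```

```text
clk 17.85 tip [-0.165  0.012  0.088] F [ 0.102  0.916 -1.72 ]
0.2 [-0.167  0.012  0.081] [-0.006  0.001  0.004]
0.15 [-0.168  0.012  0.072] [-0.012  0.001  0.01 ]
0.1 [-0.169  0.012  0.064] [-0.018  0.002  0.016]
0.05 [-0.17   0.012  0.056] [-0.024  0.002  0.022]
0.0 [-0.17   0.012  0.047] [-0.03   0.002  0.028]
```

Call:
{"api": "drive_tool", "payload": {"steps": [{"dx": -0.003,"dy": 0.0,"dz": 0.002,"spin": 0.0,"gripper": 0.0},{"dx": -0.006,"dy": 0.001,"dz": 0.004,"spin": 0.0,"gripper": 0.0},{"dx": -0.008,"dy": 0.001,"dz": 0.006,"spin": 0.0,"gripper": 0.0},{"dx": -0.011,"dy": 0.001,"dz": 0.009,"spin": 0.0,"gripper": 0.0},{"dx": -0.014,"dy": 0.002,"dz": 0.012,"spin": 0.0,"gripper": 0.0},{"dx": -0.016,"dy": 0.002,"dz": 0.014,"spin": 0.0,"gripper": 0.0},{"dx": -0.019,"dy": 0.002,"dz": 0.017,"spin": 0.0,"gripper": 0.0},{"dx": -0.021,"dy": 0.002,"dz": 0.019,"spin": 0.0,"gripper": 0.0}]}}

```text
clock: 18.7
eef_pos: [0.4311, 0.1917, 0.193]
orientation: [-179.8, -39.4, -36.7]
wrist_force: [-1.0, 0.9, -2.5]
grip_width: 0.007
```

```bash
python3 d.py .05 0 -.03 -.06; python3 s.py " -.172,.012,.035" " -.2,.012,.04"
```

```text
clk 18.7 tip [-0.17   0.012  0.059] F [-1.221  0.669 -2.474]
0.05 [-0.17   0.012  0.056] [-0.002 -0.     0.002]
0.0 [-0.17   0.012  0.047] [-0.008 -0.     0.009]
-0.03 [-0.17   0.012  0.042] [-0.011 -0.     0.013]
-0.06 [-0.17   0.012  0.037] [-0.014 -0.     0.017]
clk 18.75 tip [-0.17   0.012  0.059] F [-0.888  1.094 -1.913] j [ 27.5  22.7 -58.3 105.3 -36.2 -76.5]
tilt 39.3 az -22.5 ylev -0.2
[[ 0.714 -0.384  0.586]
 [-0.298 -0.923 -0.242]
 [ 0.634 -0.002 -0.773]]
 -.172,.012,.035 [-0.017  0.001  0.017]
 -.2,.012,.04 [-0.034  0.011 -0.003]
```

It's still carried, with 2 to 2.5 N downward on the fingers. The last part goes at about 0.08 rad/s.

Call:
{"api": "drive_tool", "payload": {"steps": [{"dx": -0.001,"dy": 0.0,"dz": 0.001,"spin": 0.0,"gripper": 0.0},{"dx": -0.002,"dy": 0.0,"dz": 0.002,"spin": 0.0,"gripper": 0.0},{"dx": -0.003,"dy": 0.0,"dz": 0.003,"spin": 0.0,"gripper": 0.0},{"dx": -0.004,"dy": 0.0,"dz": 0.005,"spin": 0.0,"gripper": 0.0},{"dx": -0.005,"dy": 0.0,"dz": 0.006,"spin": 0.0,"gripper": 0.0},{"dx": -0.006,"dy": 0.0,"dz": 0.007,"spin": 0.0,"gripper": 0.0},{"dx": -0.007,"dy": 0.0,"dz": 0.008,"spin": 0.0,"gripper": 0.0},{"dx": -0.008,"dy": 0.0,"dz": 0.009,"spin": 0.0,"gripper": 0.0}]}}

```text
clock: 19.55
eef_pos: [0.4311, 0.192, 0.1809]
orientation: [-179.8, -39.4, -36.7]
wrist_force: [0.2, -0.3, 0.3]
grip_width: -0.003
```

Call:
{"api": "drive_tool", "payload": {"steps": [{"dx": -0.001,"dy": 0.0,"dz": 0.001,"spin": 0.0,"gripper": 0.0},{"dx": -0.002,"dy": 0.0,"dz": 0.002,"spin": 0.0,"gripper": 0.0},{"dx": -0.003,"dy": 0.0,"dz": 0.003,"spin": 0.0,"gripper": 0.0},{"dx": -0.003,"dy": 0.0,"dz": 0.004,"spin": 0.0,"gripper": 0.0},{"dx": -0.004,"dy": 0.0,"dz": 0.005,"spin": 0.0,"gripper": 0.0},{"dx": -0.005,"dy": 0.0,"dz": 0.006,"spin": 0.0,"gripper": 0.0}]}}

```text
clock: 20.15
eef_pos: [0.431, 0.192, 0.173]
orientation: [-179.8, -39.4, -36.7]
wrist_force: [0.1, -0.1, -0.5]
grip_width: 0.001
```

```bash
python3 s.py " -.174,.012,.034" " -.2,.012,.04" " -.24,.012,.08"; python3 - <<'E'
from h import *
s=snapshot("scene")[100:250,165:345];cv2.imwrite("pics/s6.png",cv2.resize(s,None,fx=4,fy=4,interpolation=cv2.INTER_CUBIC))
E
```

```text
clk 20.15 tip [-0.17   0.012  0.039] F [ 0.074 -0.072 -0.546] j [ 25.6  25.1 -58.6 110.7 -36.8 -81. ]
tilt 39.4 az -22.4 ylev -0.2
[[ 0.713 -0.384  0.587]
 [-0.299 -0.923 -0.242]
 [ 0.635 -0.003 -0.773]]
 -.174,.012,.034 [-0.006  0.002  0.002]
 -.2,.012,.04 [-0.021  0.012 -0.018]
 -.24,.012,.08 [-0.024  0.027 -0.072]
```

View pics/s6.png

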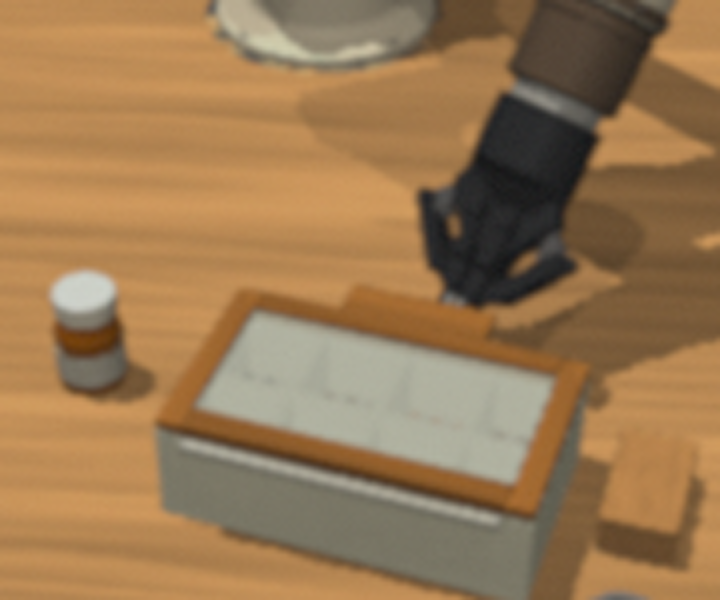

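The lid lies level and closed on the case, and the wrist force is down to noise (about 0.5 N), so the fingers are free beneath the tab. I'll retreat back along the finger axis.

Call:
{"api": "drive_tool", "payload": {"steps": [{"dx": -0.006,"dy": 0.004,"dz": -0.007,"spin": 0.0,"gripper": 0.0},{"dx": -0.006,"dy": 0.004,"dz": -0.03,"spin": 0.0,"gripper": 0.0},{"dx": -0.006,"dy": 0.004,"dz": -0.06,"spin": 0.0,"gripper": 0.0},{"dx": -0.006,"dy": 0.004,"dz": -0.1,"spin": 0.0,"gripper": 0.0},{"dx": -0.006,"dy": 0.004,"dz": -0.13,"spin": 0.0,"gripper": 0.0},{"dx": -0.006,"dy": 0.004,"dz": -0.13,"spin": 0.0,"gripper": 0.0},{"dx": -0.006,"dy": 0.004,"dz": -0.13,"spin": 0.0,"gripper": 0.0}]}}

```text
clock: 20.9
eef_pos: [0.3574, 0.2414, 0.2699]
orientation: [-179.7, -39.4, -36.6]
wrist_force: [0.7, -0.7, 0.3]
grip_width: 0.001
```

```bash
python3 s.py; python3 - <<'E'
from h import *
np.set_printoptions(precision=3,suppress=True)
b=snapshot("top");a=snapshot("scene")
B=cv2.resize(b[110:250,150:365],None,fx=3.7,fy=3.7,interpolation=cv2.INTER_CUBIC);cv2.imwrite("pics/t7.png",B)
b0=cv2.imread("pics/top0.png");a0=cv2.imread("pics/scene0.png")
# bystander shifts by template match, top view
for n,(x,y) in dict(jar=(344,235),box=(173,190),ring=(183,140)).items():
    T=b0[y-20:y+20,x-20:x+20];m=cv2.matchTemplate(b[y-28:y+28,x-28:x+28],T,cv2.TM_CCOEFF_NORMED);_,v,_,l=cv2.minMaxLoc(m);print(n,v,np.array(l)-8)
E
```

```text
clk 20.9 tip [-0.253  0.043  0.136] F [ 0.835 -0.543  0.312] j [ 52.6  12.6 -57.4  68.5 -43.  -60.4]
tilt 39.4 az -22.1 ylev -0.4
[[ 0.714 -0.381  0.588]
 [-0.297 -0.925 -0.239]
 [ 0.635 -0.004 -0.773]]
jar 0.9950198531150818 [0 0]
box 0.5783551335334778 [0 0]
ring 0.8284057378768921 [0 0]
```

View pics/t7.png

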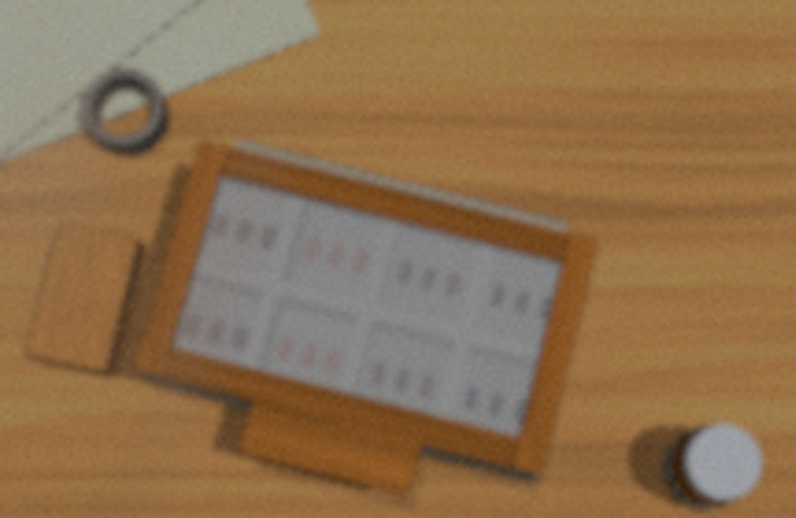

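The lid covers the case exactly: its corners at (137,370), (540,475), (595,240) and (203,143) match the rim corners measured at the start, and the tab juts out in front at (330,445). The jar, box and ring show no shift and the gripper is clear, so I'll hand in.

```bash
python3 -c "
from workcell import *
print(close_job())"
```

```text
the job is handed in; nothing more can be done
None
```

The lid is fully shut and the job is handed in, at about 21 s of the 48 s allowed. I tipped it past upright with the closed fingertips hooked behind the tab, then went over the tab to its front. There I caught the lid on the fingers at about 0.9 rad and lowered it at about 0.3 rad/s, then under 0.1 rad/s for the last part.

**Tilted tool:** the moves only allow shifts and spin, so I tilted the tool to about 40° by driving it against its reach and joint limits in free space. Joints 3 and 4 rested at their range limits there (j4 read 117.6° against 117.63°). No reading was over a limit, but the margin was very small.

**Last checks:**
- **Support:** the fingers felt about 1 to 2.5 N while carrying the lid, down to about 0.07 rad, and no force by the next reading. That reading noise is around 1 N, so I did not see the exact moment it closed.
- **Lid:** in the top view its outline matches the case rim measured at the start, and both views show it flat.
- **Bystanders:** the jar, box and ring showed no pixel shift. The box and ring matched their first pictures less well (0.58 and 0.83, against 0.995 for the jar). I put that down to changed shadows and the lid entering those patches, and by eye they are where they were.
- **Robot:** it was clear of everything at the end, with wrist force at noise level.

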